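# Sort salvaged power parts through a diverter chute

## Task

Clear away the power parts stripped from an old motor drive that lie on the bench: send every transformer and every heat sink through the hopper of the sorter, setting the diverter lever first so that each ends up in the bay that already holds one of its kind. Rest each tubular resistor in its own pair of V notches of the saddle rack, level and centred so that both steel end caps sit in the notches. Leave the cutters, the flux jar and the tape where they are.

Things in the scene. Friction and masses are not known exactly. Their poses are not given: they have to be found in the camera images.
- sorter: fixed sheet-metal sorter on the bench, 206 mm wide (y), 194 deep (x), 285 high. Origin: on the bench, mid-width, 83 mm behind its front lip; x points to its back (within 0.15 rad of away from the robot), y to its left. Behind the front plate (x = 0) is the drop shaft (to x = 0.108), ahead of it two trays side by side, left (y > 0) and right (y < 0); a wall at y = 0 parts the two bays
- hopper_mouth (a point): centre of the hopper's open mouth, at its rim (z = 0.285). The mouth is 128 mm wide (y) and 141 mm deep (x) at the rim and narrows to 88 by 105 mm 55 mm lower; the flap lies below that
- diverter (a joint): angle of flap and lever, one rigid piece reaching up from an axle along the sorter's x at y = 0, z = 0.14. Positive leans left (+y); stops at +-0.65. Top-heavy: past the middle it falls to that side and stays on its stop; about 1 N at the grip lifts it off a stop. The flap shuts the side it leans to: leaning LEFT (+0.65) sends parts to the RIGHT bay, leaning RIGHT (-0.65) to the LEFT bay
- lever_grip (a point): point on the lever's round black grip (18 mm thick, 40 long, along the sorter's x, ahead of the front plate), at sorter x = -0.046, 135 mm from the axle, 16 mm behind the grip's front end; 0.247 m up and 82 mm left or right of the middle when on a stop, 0.275 m up midway. Can be pushed sideways or pinched from above; lever arm 24 mm and hopper rim 25 mm farther back (+x)
- bay_left (a point): middle of the left tray's floor (sorter x -0.04, y +0.051, z 0.006). Parts let fall through the hopper land on the flap, drop to the open side, and slide forward down a slippery slope into that side's tray. Each tray is 80 mm deep, 100 wide, lip 33 mm high, under a wire guard 0.09 to 0.10 m up (bars 19 mm apart)
- bay_right (a point): middle of the right tray's floor (sorter x -0.04, y -0.051, z 0.006)
- saddle_rack: fixed rack for tubular resistors: aluminium base plate 160 x 150 x 8 mm with two black cross bars 148 mm long, 16 mm thick, at x = -0.064 and +0.064, each with two 90 degree V notches, open at the top, 22 mm deep, 60 mm apart; bar tops 58 mm above the bench. Origin: middle of its underside; x runs along the notches, y to its left
- notch_left (a point): where the centre of a resistor lies when it rests in the left pair of notches: 30 mm to the left of the rack's middle, 56 mm above the bench, midway between the bars
- notch_right (a point): the same for the right pair of notches, 30 mm to the right of the middle
- transformer1: salvaged mains transformer: dark laminated iron core 28 x 62 x 50 mm (x, y, z) with the winding standing out on both broad sides, 46 mm over the winding (x), 40 mm long there; about 0.26 kg. Origin: its centre (25 mm above what it stands on); y along its length, z up. May be absent
- transformer2: salvaged mains transformer: dark laminated iron core 28 x 62 x 50 mm (x, y, z) with the winding standing out on both broad sides, 46 mm over the winding (x), 40 mm long there; about 0.26 kg. Origin: its centre (25 mm above what it stands on); y along its length, z up. May be absent
- transformer3: salvaged mains transformer: dark laminated iron core 28 x 62 x 50 mm (x, y, z) with the winding standing out on both broad sides, 46 mm over the winding (x), 40 mm long there; about 0.26 kg. Origin: its centre (25 mm above what it stands on); y along its length, z up. May be absent
- heatsink1: salvaged heat sink: bright finned aluminium block 46 x 66 x 34 mm (x, y, z), fins along y; about 0.13 kg. Origin: its centre (17 mm above what it lies on). May be absent
- heatsink2: salvaged heat sink: bright finned aluminium block 46 x 66 x 34 mm (x, y, z), fins along y; about 0.13 kg. Origin: its centre (17 mm above what it lies on). May be absent
- heatsink3: salvaged heat sink: bright finned aluminium block 46 x 66 x 34 mm (x, y, z), fins along y; about 0.13 kg. Origin: its centre (17 mm above what it lies on). May be absent
- resistor1: salvaged tubular power resistor, 160 mm long, reddish-brown tube 27 mm thick with bright steel end caps 28 mm thick and 32 mm long and two small brass lugs at 37 mm from the middle, reaching 24 mm from its axis; about 0.15 kg. Origin: its centre; x along its length. May be absent
- resistor2: salvaged tubular power resistor, 160 mm long, reddish-brown tube 27 mm thick with bright steel end caps 28 mm thick and 32 mm long and two small brass lugs at 37 mm from the middle, reaching 24 mm from its axis; about 0.15 kg. Origin: its centre; x along its length. May be absent
- transformer_bay: a transformer like the others that already lies in one of the sorter's two trays and shows which bay is the transformers'. Origin: its centre
- heatsink_bay: a heat sink like the others that already lies in the sorter's other tray and shows which bay is the heat sinks'. Origin: its centre
- cutters: side cutters, 129 mm long, a bystander lying behind the vice
- flux: flux jar, 50 mm, a bystander standing behind the vice
- tape_roll: roll of black insulating tape, 56 mm, 19 mm high, a bystander near the front of the bench, left of the parts

How it is judged:
By the outcome, as a careful person would: the job done as asked, in the order asked, and still so for the second after the job is handed in, with the robot touching nothing.
Of transformer1, transformer2, transformer3 only 2 to 3 are there at a start; the rules pass over those that are not, and their reading is None.
Of heatsink1, heatsink2, heatsink3 only 2 to 3 are there at a start; the rules pass over those that are not, and their reading is None.
Of resistor1, resistor2 only 1 to 2 are there at a start; the rules pass over those that are not, and their reading is None.
At some moment in a run one of transformer1, transformer2, transformer3, heatsink1, heatsink2, heatsink3 may be knocked a few centimetres aside while the robot is not near it.
Once in a run the grip may slacken for a moment while it holds something.
It also fails if it takes over 210 s, if anything falls off the work surface, if the arm or the gripper's body presses on something with over 40 N, if the wrist force passes 120 N, or if a joint passes its speed limit or range.

## Robot

A 7-joint arm with a two-finger parallel gripper is mounted at the origin on a cart in front of the work surface, level with it; the furniture and walls round the work are solid. World frame = base frame: x ahead of the robot, y to its left, z up, the work surface at z = 0. Lengths are in mm, angles in rad, forces in N, time in s.
With the tool pointing down it reaches from about 400 to 875 mm from the base axis. Payload 6.5 kg.
Tool frame: the origin (TCP) lies at the very end of the fingers, on their centre line; the grasp point (between the pads) lies 19 mm behind it (ctrl.grasp_offset is the distance from the TCP to the grasp point, in mm); z points along the fingers, y is the line along which they close (so a half turn about z gives the same grasp; the last joint's range is limited). The gripper opens to 88 mm and grips with 3 to 60 N. Pads are 18 mm wide; open, the fingers measure 123 mm over their backs; the gripper's body (75 mm by 187 mm) begins 45 mm behind the grasp point.
Start: joints at [-1.225, 0.536, -0.004, 1.538, 0.003, 1.067, -0.071], TCP at [260.163, 595.655, 238.716] pointing down, gripper open.
Joint ranges: [-2.7, 2.7], [-0.37, 2.16], [-1.27, 1.26], [0.24, 2.4], [-1.31, 4.45], [0.19, 1.91], [-2.76, 2.76]. Speed limits (rad/s): [2.39, 2.39, 3.14, 3.14, 3.14, 3.14, 3.14].

## Interface

Orientations are given as a rotation vector (axis times angle).
In Python, from station import ctrl, viewer, workorder gives the robot as it stands.
- The arm moves only by the shell command python3 -m crank 'ROWS' [OPENING]. ROWS is JSON, a list that holds one entry, the list of rows, each a list of 6 numbers: the shift along the tool's x, y, z in m, then the turn, a rotation vector about the tool's x, y, z in rad. In form: [[[dx, dy, dz, rx, ry, rz], ...]]. A call has 1 to 8 rows; each row shifts and turns the commanded pose from where the row before left it, along the tool's axes as they then stand; what a row does not reach is not made up. A row lasts 1/12 s, in which the tool goes at most 41.7 mm and 7.16 degrees, less where a joint would pass 70% of its speed; a pose out of reach is approached as far as the arm can. A call with a gripper value outside its range is refused whole. OPENING is the opening, from -1 (shut) to 1 (fully open), so that 0 is half open, set as the call begins (- or left out, the last holds). The fingers move at their own pace and stop on an object; the grip force is fixed at half the most. Time passes only in rows, so rows that do not move let the fingers close. It gives the time, the measured TCP pose, the force, the opening and the grip force at its end, in the units of the state.
- ctrl.get_state(): the state, without advancing time (a new reading comes with each control period).
- viewer.capture(name): name is "scene" or "top" or "wrist"; returns (picture, depth): 420x560x3 uint8, red, green, blue; 420x560 float32, mm along the optical axis (not along the pixel's ray), 0 where there is no reading.
- viewer.calibration(name): a dict with "fx", "fy", "cx", "cy" (pixels), "T" (4x4, takes a point from camera to world coordinates). Camera axes: x right, y down, z forward; pixel columns grow to the right and rows downward; lengths in mm; the calibration is good to about 2 mm. A picture is of the moment at which its call begins: read the wrist's pose just before it. calibration takes no time and is no camera call; for the wrist camera it gives the pose at the moment of the call.
- workorder.hand_in(): hands the job in; it is judged then, once.
Trained networks look in the newest picture that a camera, given by its name, has taken for a name from the list of things; names that differ only in an ending like _2 or _b are one class to them, and where a whole thing is asked for, a point or a joint stands for the part that bears it (a point fixed in the world has none). Each returns a list of dicts, best first, with "score" (0 to 1); they miss things now and then, are a little off and sometimes report something else, mostly with a low value. They report only what shows in the picture. A call takes as long as a camera call.
- viewer.recognise(camera, query): "at" ([column, row] in pixels, amid what is visible of it).
- viewer.regions_of(camera, query): "region" (420x560 bool, what is visible of it) and "at" ([column, row] in pixels, amid what is visible of it).
The state is a dict: "clock": time; "joint_positions": joint angles; "joint_velocities": joint speeds; "joint_efforts": joint torques, N m; "position": TCP position; "tool_rot": TCP orientation; "wrist_force": force on the tool from outside, world axes, zero at the start; "torque": the same for the moment, N m; "finger_gap": finger opening in mm; "gripper_force": force on a finger pad.
Only numpy, scipy, OpenCV 4.12 (cv2) and the standard library are available. Lean on these libraries where they do the work, as an engineer would, in place of code of your own. Each camera call takes 0.05 s, during which the arm holds its last target. There are 200 camera calls.

## Working session

There is one attempt and no reset: what is moved stays moved. The work goes in short steps, Python scripts to look and compute and a shell command to move; the robot and the scene stay as the last step left them, time stands still between calls to the robot, and variables do not carry over. Pictures are saved under pics/ and viewed, at most 14 in all, crops included, and the job is handed in when it is done.

```bash
mkdir -p pics; cat > h.py <<'E'
import numpy as np, cv2
from scipy.spatial.transform import Rotation as R
from station import ctrl, viewer, workorder
def world(cam,K,d,us,vs):
    z=d[vs,us]; P=np.stack([(us-K['cx'])*z/K['fx'],(vs-K['cy'])*z/K['fy'],z,np.ones_like(z)])
    return (np.array(K['T'])@P)[:3].T[z>0]
def snap(cam,fn=None):
    K=viewer.calibration(cam); im,d=viewer.capture(cam)
    if fn: cv2.imwrite('pics/'+fn,im[...,::-1])
    return K,im,d
def find(cam,K,d,q,lo=0.3):
    out=[]
    for r in viewer.regions_of(cam,q):
        if r['score']<lo: continue
        vs,us=np.nonzero(r['region']); p=world(cam,K,d,us,vs)
        if len(p)<20: continue
        top=p[p[:,2]>np.percentile(p[:,2],95)-14]
        (cx,cy),(w,h),a=cv2.minAreaRect(top[:,:2].astype(np.float32))
        if w<h: a+=90;w,h=h,w
        a=(a+90)%180-90
        print(q,round(r['score'],2),np.round(r['at']),'c',np.round([cx,cy]),'LxW',round(w),round(h),'longaxis deg',round(a,1),'z95',round(np.percentile(p[:,2],95)),'n',len(p))
        out.append((r['score'],cx,cy,w,h,a))
    return out
E
python3 - <<'E'
from h import *
s=ctrl.get_state();print(s['position'],R.from_rotvec(s['tool_rot']).as_matrix().round(2),s['finger_gap'],ctrl.grasp_offset)
K,im,d=snap('top','top1.png');snap('scene','scene1.png')
K,im,d=snap('top')
print(np.array(K['T']).round(2))
for q in ['transformer1','heatsink1','resistor1','saddle_rack','sorter','lever_grip','tape_roll']: find('top',K,d,q)
E
```

```text
[259.92795506 595.11598109 237.85033042] [[-0.92  0.4  -0.  ]
 [ 0.4   0.92 -0.  ]
 [-0.   -0.   -1.  ]] 88.15288521693847 18.700000000000003
[[-2.00000e-02 -9.80000e-01  1.80000e-01  3.03690e+02]
 [-1.00000e+00  2.00000e-02  2.00000e-02  4.13000e+00]
 [-2.00000e-02 -1.80000e-01 -9.80000e-01  1.51779e+03]
 [ 0.00000e+00  0.00000e+00  0.00000e+00  1.00000e+00]]
transformer1 0.78 [374. 258.] c [ 434. -263.] LxW 63 44 longaxis deg -21.3 z95 54 n 316
transformer1 0.66 [407. 260.] c [ 433. -365.] LxW 63 46 longaxis deg 15.8 z95 54 n 379
transformer1 0.48 [300. 258.] c [447. -45.] LxW 63 45 longaxis deg -18.8 z95 37 n 313
heatsink1 0.79 [232. 259.] c [441. 167.] LxW 64 46 longaxis deg -4.5 z95 37 n 335
heatsink1 0.63 [268. 256.] c [446.  56.] LxW 62 46 longaxis deg -14.4 z95 37 n 331
heatsink1 0.52 [304. 256.] c [448. -44.] LxW 64 44 longaxis deg -20.0 z95 37 n 281
resistor1 0.74 [410. 211.] c [ 577. -391.] LxW 156 33 longaxis deg 4.0 z95 31 n 462
saddle_rack 0.82 [158. 254.] c [460. 389.] LxW 145 145 longaxis deg 87.2 z95 54 n 2428
sorter 0.95 [233. 181.] c [666. 149.] LxW 150 136 longaxis deg 0.9 z95 284 n 6422
lever_grip 0.75 [243. 175.] c [575.  66.] LxW 43 18 longaxis deg 7.5 z95 256 n 509
tape_roll 0.65 [347. 185.] c [ 674. -203.] LxW 50 47 longaxis deg -7.8 z95 31 n 214
tape_roll 0.54 [209. 274.] c [399. 250.] LxW 52 52 longaxis deg -4.2 z95 23 n 179
```

View pics/top1.png

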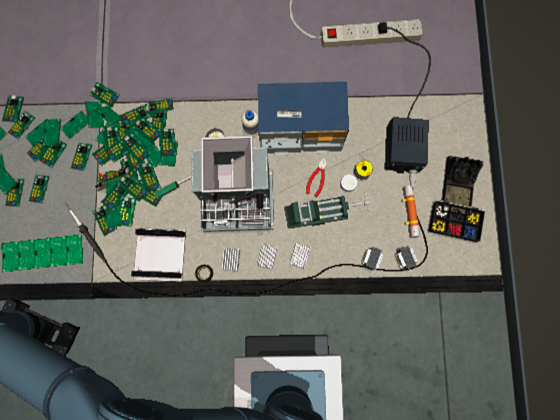

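View pics/scene1.png

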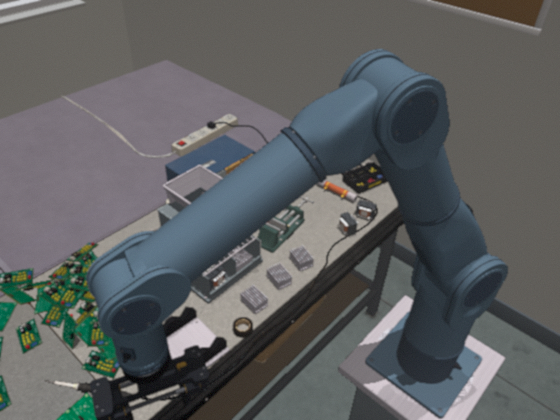

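```bash
python3 - <<'E'
from h import *
K,im,d=snap('top')
cv2.imwrite('pics/crop1.png',cv2.resize(im[130:240,190:290][...,::-1],(700,770)[:2],interpolation=cv2.INTER_CUBIC)[:600] if 0 else cv2.resize(im[130:240,190:290][...,::-1],None,fx=5.4,fy=5.4,interpolation=cv2.INTER_CUBIC))
for q in ['transformer_bay','heatsink_bay','hopper_mouth','lever_grip','resistor2']: find('top',K,d,q,0.1)
vs,us=np.mgrid[125:245,185:290]; p=world('top',K,d,us.ravel(),vs.ravel())
rim=p[(p[:,2]>278)&(p[:,2]<292)]
print(len(rim),cv2.minAreaRect(rim[:,:2].astype(np.float32)),rim.mean(0))
for q in ['lever_grip']:
    r=viewer.regions_of('top',q)[0]; v,u=np.nonzero(r['region']); g=world('top',K,d,u,v); g=g[g[:,2]>235]; print(g.mean(0),g.min(0),g.max(0))
# rack bar tops
r=viewer.regions_of('top','saddle_rack')[0]; v,u=np.nonzero(r['region']); g=world('top',K,d,u,v)
t=g[(g[:,2]>48)&(g[:,2]<66)]
for sgn in (0,1):
    s=t[(t[:,0]>t[:,0].mean())==bool(sgn)]; print(len(s),cv2.minAreaRect(s[:,:2].astype(np.float32)),s.mean(0))
r=viewer.regions_of('top','resistor1')[0]; v,u=np.nonzero(r['region']); g=world('top',K,d,u,v); g=g[g[:,2]>8]
print('res',g.mean(0),cv2.minAreaRect(g[:,:2].astype(np.float32)),np.percentile(g[:,2],[50,90,98]))
E
```

```text
transformer_bay 0.63 [221. 215.] c [565. 187.] LxW 59 31 longaxis deg 89.3 z95 99 n 281
transformer_bay 0.22 [159. 256.] c [461. 388.] LxW 144 144 longaxis deg -3.5 z95 54 n 2459
heatsink_bay 0.81 [252. 216.] c [566.  95.] LxW 56 28 longaxis deg -86.4 z95 96 n 301
heatsink_bay 0.24 [159. 254.] c [461. 388.] LxW 145 144 longaxis deg -3.5 z95 54 n 2548
hopper_mouth 0.9 [232. 181.] c [666. 149.] LxW 149 136 longaxis deg 0.8 z95 284 n 6087
lever_grip 0.85 [242. 178.] c [594.  89.] LxW 98 40 longaxis deg 49.3 z95 256 n 718
lever_grip 0.75 [232. 260.] c [440. 167.] LxW 64 46 longaxis deg -5.1 z95 37 n 345
lever_grip 0.65 [410. 212.] c [ 579. -392.] LxW 159 32 longaxis deg 4.0 z95 32 n 463
lever_grip 0.56 [159. 253.] c [461. 388.] LxW 145 144 longaxis deg -3.5 z95 54 n 2501
resistor2 0.67 [413. 215.] c [ 577. -392.] LxW 155 32 longaxis deg 4.0 z95 32 n 485
resistor2 0.56 [232. 184.] c [666. 149.] LxW 149 136 longaxis deg 0.8 z95 283 n 6356
552 ((666.23583984375, 148.69537353515625), (149.45848083496094, 135.61587524414062), 0.7711838483810425) [670.40721345 153.94619445 284.08841961]
[578.41465558  70.51355207 252.54294098] [552.42016179  58.38682601 235.51410701] [695.70311707 138.77178696 261.06226663]Traceback (most recent call last):
  File "<stdin>", line 11, in <module>
IndexError: list index out of range
```

View pics/crop1.png

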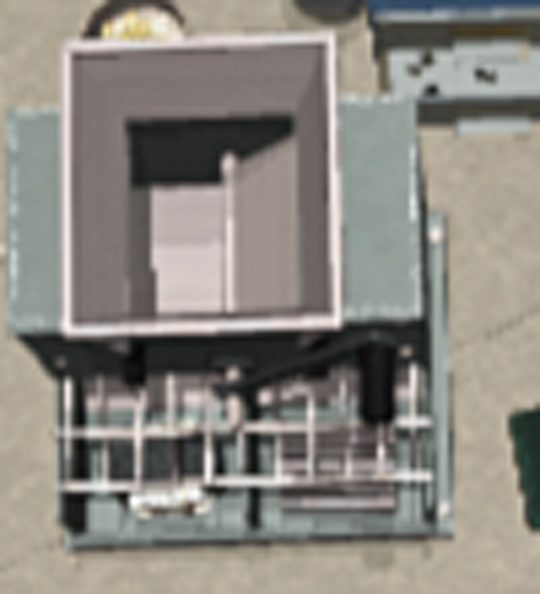

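```bash
cat >> h.py <<'E'
def plan(x,y,z,yaw):
    "yaw: world angle of tool y, deg; shifts first in the present tool frame, then turn"
    s=ctrl.get_state(); M=R.from_rotvec(s['tool_rot']).as_matrix()
    now=np.degrees(np.arctan2(M[1,1],M[0,1])); t=M.T@(np.array([x,y,z])-s['position'])/1000
    M2=np.stack([[-np.sin(np.radians(yaw+180)),np.cos(np.radians(yaw+180)),0],[np.cos(np.radians(yaw)),np.sin(np.radians(yaw)),0],[0,0,-1]],1)
    rv=R.from_matrix(M.T@M2).as_rotvec()
    n=int(np.ceil(np.linalg.norm(t)/.038)); m=int(np.ceil(np.linalg.norm(rv)/.12))
    print('t',s['clock'] if 'clock' in s else '','pos',np.round(s['position']),'yaw',round(now,1),'j7',round(s['joint_positions'][6],2),'tilt',np.round(M[2,:2],3),'gap',round(s['finger_gap']))
    print('shift',t.round(4),'rows',n,(t/max(n,1)).round(4),'turn',rv.round(3),'rows',m,(rv/max(m,1)).round(3))
E
python3 -c "
from h import *
plan(430,300,300,66.5)
plan(434,-263,300,66.5)"
python3 -m crank '[[[-0.02,0.0,-0.01,0,0,0]]]' 0.6
```

```text
clock: 0.98
position: [273.2, 588.8, 246.9]
tool_rot: [-0.632, -3.073, 0.004]
wrist_force: [-0.7, 0.8, 0.5]
finger_gap: 83.5
gripper_force: 0.0Traceback (most recent call last):
  File "<string>", line 3, in <module>
    plan(430,300,300,66.5)
    ~~~~^^^^^^^^^^^^^^^^^^
  File "h.py", line 29, in plan
    rv=R.from_matrix(M.T@M2).as_rotvec()
       ~~~~~~~~~~~~~^^^^^^^^
  File "scipy/spatial/transform/_rotation.pyx", line 1143, in scipy.spatial.transform._rotation.Rotation.from_matrix
ValueError: Non-positive determinant (left-handed or null coordinate frame) in rotation matrix 0: [[-9.99998728e-01  1.59500343e-03  2.97639853e-05]
 [ 1.59500101e-03  9.99998725e-01 -8.14540296e-05]
 [ 2.98938668e-05  8.14064523e-05  9.99999996e-01]].
```

```bash
sed -i 's/np.radians(yaw+180)/np.radians(yaw)/g' h.py
python3 -c "
from h import *
plan(430,200,300,66.5)
plan(434,-263,150,66.5)"
```

```text
t 0.9833 pos [273. 589. 247.] yaw 66.8 j7 -0.04 tilt [ 0.003 -0.003] gap 84
shift [-0.2972 -0.2956 -0.0531] rows 12 [-0.0248 -0.0246 -0.0044] turn [-0.003 -0.003  0.005] rows 1 [-0.003 -0.003  0.005]
t 0.9833 pos [273. 589. 247.] yaw 66.8 j7 -0.04 tilt [ 0.003 -0.003] gap 84
shift [-0.484  -0.719   0.0977] rows 23 [-0.021  -0.0313  0.0042] turn [-0.003 -0.003  0.005] rows 1 [-0.003 -0.003  0.005]
```

```bash
python3 -m crank '[[[-0.025,-0.025,-0.0045,0,0,0],[-0.025,-0.025,-0.0045,0,0,0],[-0.025,-0.025,-0.0045,0,0,0],[-0.025,-0.025,-0.0045,0,0,0],[-0.025,-0.025,-0.0045,0,0,0],[-0.025,-0.025,-0.0045,0,0,0],[-0.025,-0.025,-0.0045,0,0,0],[-0.025,-0.025,-0.0045,0,0,0]]]'
python3 -m crank '[[[-0.025,-0.025,-0.0045,0,0,0],[-0.025,-0.025,-0.0045,0,0,0],[-0.025,-0.025,-0.0045,0,0,0],[-0.025,-0.025,-0.0045,0,0,0],[0,0,0,0,0,0.12],[0,0,0,0,0,0.12],[0,0,0,0,0,0.12],[0,0,0,0,0,0.12]]]'
python3 -m crank '[[[0,0,0,0,0,0.12],[0,0,0,0,0,0.12],[0,0,0,0,0,0.12],[0,0,0,0,0,0.12],[0,0,0,0,0,0.12],[0,0,0,0,0,0.12],[0,0,0,0,0,0.12],[0,0,0,0,0,0.12]]]'
python3 -c "
from h import *
plan(434,-263,200,-90)"
```

```text
clock: 1.65
position: [382.1, 322.7, 285.1]
tool_rot: [0.642, 3.075, 0.001]
wrist_force: [0.0, 0.5, -0.6]
finger_gap: 70.8
gripper_force: 0.0
clock: 2.32
position: [433.5, 192.4, 302.9]
tool_rot: [1.364, 2.83, 0.001]
wrist_force: [0.3, -0.1, -0.6]
finger_gap: 70.7
gripper_force: 0.0
clock: 2.98
position: [433.3, 192.7, 302.9]
tool_rot: [-2.516, -1.881, -0.001]
wrist_force: [0.7, -1.0, 0.4]
finger_gap: 70.7
gripper_force: 0.0
t 2.9833 pos [433. 193. 303.] yaw -16.4 j7 -0.74 tilt [0. 0.] gap 71
shift [-0.4369  0.1295  0.1028] rows 13 [-0.0336  0.01    0.0079] turn [-0.    -0.     1.284] rows 11 [-0.    -0.     0.117]
```

```bash
python3 -m crank '[[[-0.0336,0.01,0.008,0,0,0.12],[-0.0336,0.01,0.008,0,0,-0.12],[-0.0336,0.01,0.008,0,0,0],[-0.0336,0.01,0.008,0,0,0],[-0.0336,0.01,0.008,0,0,0],[-0.0336,0.01,0.008,0,0,0],[-0.0336,0.01,0.008,0,0,0],[-0.0336,0.01,0.008,0,0,0]]]'
python3 -m crank '[[[-0.0336,0.01,0.008,0,0,0],[-0.0336,0.01,0.008,0,0,0],[-0.0336,0.01,0.008,0,0,0],[-0.0336,0.01,0.008,0,0,0],[-0.0336,0.01,0.008,0,0,0],[0,0,0,0,0,0.118],[0,0,0,0,0,0.118],[0,0,0,0,0,0.118]]]'
python3 -m crank '[[[0,0,0,0,0,0.118],[0,0,0,0,0,0.118],[0,0,0,0,0,0.118],[0,0,0,0,0,0.118],[0,0,0,0,0,0.118],[0,0,0,0,0,0.118],[0,0,0,0,0,0.118],[0,0,0,0,0,0.118]]]'
python3 -m crank '[[[0,0,0,0,0,0.118],[0,0,0,0,0,0.118],[0,0,0,0,0,0.118],[0,0,0,0,0,0]]]'
python3 -c "
from h import *
K,im,d=snap('wrist','w1.png')
print(np.array(K['T']).round(2))
o=find('wrist',K,d,'transformer1')
plan(o[0][1],o[0][2],12,o[0][5]-90)"
```

```text
clock: 3.65
position: [431.4, -89.1, 238.7]
tool_rot: [2.51, 1.889, 0.002]
wrist_force: [0.2, -0.0, -0.2]
finger_gap: 70.2
gripper_force: 0.0
clock: 4.32
position: [432.6, -263.9, 198.7]
tool_rot: [2.809, 1.406, -0.0]
wrist_force: [0.2, 0.1, -1.0]
finger_gap: 70.4
gripper_force: 0.0
clock: 4.98
position: [433.2, -262.7, 198.9]
tool_rot: [-3.141, 0.021, -0.001]
wrist_force: [0.0, 0.4, -0.6]
finger_gap: 70.5
gripper_force: 0.0
clock: 5.32
position: [433.2, -262.7, 198.7]
tool_rot: [3.089, -0.571, -0.0]
wrist_force: [-1.4, 0.0, 0.4]
finger_gap: 70.7
gripper_force: 0.0
[[-3.6000e-01 -9.0000e-01 -2.6000e-01  4.9858e+02]
 [-9.3000e-01  3.4000e-01  1.0000e-01 -2.8924e+02]
 [-0.0000e+00  2.7000e-01 -9.6000e-01  3.4323e+02]
 [ 0.0000e+00  0.0000e+00  0.0000e+00  1.0000e+00]]
transformer1 0.83 [396. 144.] c [ 435. -368.] LxW 63 47 longaxis deg 18.6 z95 50 n 4357
transformer1 0.57 [282. 191.] c [ 434. -266.] LxW 63 47 longaxis deg -22.5 z95 50 n 3635
t 5.4167 pos [ 433. -263.  199.] yaw -110.5 j7 -0.94 tilt [-0.  0.] gap 71
shift [0.0385 0.0976 0.1868] rows 6 [0.0064 0.0163 0.0311] turn [ 0.     0.    -0.682] rows 6 [ 0.     0.    -0.114]
```

View pics/w1.png

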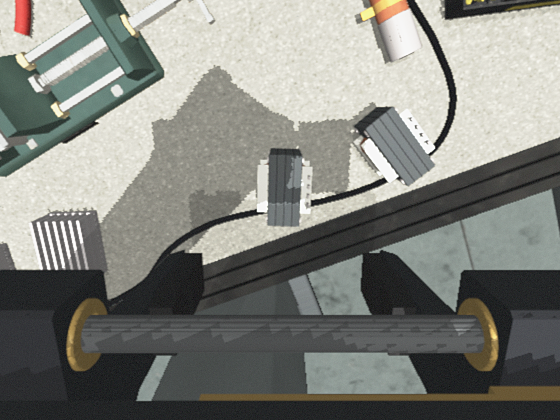

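```bash
python3 -m crank '[[[0.002,0.0025,0.031,0,0,0.035],[0,0,0.031,0,0,0],[0,0,0.031,0,0,0],[0,0,0.031,0,0,0],[0,0,0.031,0,0,0],[0,0,0.029,0,0,0],[0,0,0,0,0,0]]]'
python3 -m crank '[[[0,0,0,0,0,0],[0,0,0,0,0,0],[0,0,0,0,0,0],[0,0,0,0,0,0],[0,0,0,0,0,0]]]' -1
python3 -m crank '[[[0,0,-0.03,0,0,0],[0,0,-0.038,0,0,0],[0,0,-0.038,0,0,0],[0,0,-0.038,0,0,0],[0,0,-0.038,0,0,0],[0,0,-0.038,0,0,0],[0,0,-0.038,0,0,0],[0,0,-0.038,0,0,0]]]'
python3 -c "
from h import *
plan(450,149,318,-90);plan(666,149,318,-90)"
```

```text
clock: 6.0
position: [431.6, -263.9, 10.9]
tool_rot: [-3.078, 0.614, 0.01]
wrist_force: [-0.9, 1.2, -0.3]
finger_gap: 70.5
gripper_force: 0.0
clock: 6.42
position: [435.2, -266.1, 16.3]
tool_rot: [-3.08, 0.619, -0.004]
wrist_force: [-0.4, 1.7, 7.8]
finger_gap: 45.9
gripper_force: 30.0
clock: 7.08
position: [432.9, -265.5, 312.7]
tool_rot: [-3.079, 0.62, 0.0]
wrist_force: [1.1, 0.5, -3.0]
finger_gap: 45.9
gripper_force: 30.0
t 7.0833 pos [ 433. -266.  313.] yaw -112.8 j7 -1.1 tilt [-0.    -0.001] gap 46
shift [-0.1448 -0.3888 -0.0049] rows 11 [-0.0132 -0.0353 -0.0004] turn [-0.001  0.    -0.398] rows 4 [-0.     0.    -0.099]
t 7.0833 pos [ 433. -266.  313.] yaw -112.8 j7 -1.1 tilt [-0.    -0.001] gap 46
shift [ 0.0544 -0.4725 -0.0049] rows 13 [ 0.0042 -0.0363 -0.0004] turn [-0.001  0.    -0.398] rows 4 [-0.     0.    -0.099]
```

```bash
python3 -m crank '[[[0.0042,-0.0363,-0.003,0,0,0],[0.0042,-0.0363,-0.003,0,0,0],[0.0042,-0.0363,-0.003,0,0,0],[0.0042,-0.0363,-0.003,0,0,0],[0.0042,-0.0363,0,0,0,0],[0.0042,-0.0363,0,0,0,0],[0.0042,-0.0363,0,0,0,0],[0.0042,-0.0363,0,0,0,0]]]'
python3 -m crank '[[[0.0042,-0.0363,0,0,0,0],[0.0042,-0.0363,0,0,0,0],[0.0042,-0.0363,0,0,0,0],[0.0042,-0.0363,0,0,0,0],[0.0042,-0.0363,0,0,0,-0.103],[0,0,0,0,0,-0.103],[0,0,0,0,0,-0.103],[0,0,0,0,0,-0.103]]]'
python3 -c "
from h import *
plan(666,149,265,-89.2)"
```

```text
clock: 7.75
position: [577.2, -9.1, 323.0]
tool_rot: [-3.079, 0.619, 0.001]
wrist_force: [0.3, -0.3, -2.7]
finger_gap: 45.8
gripper_force: 30.0
clock: 8.42
position: [666.3, 148.8, 322.6]
tool_rot: [3.14, 0.033, -0.001]
wrist_force: [0.5, -0.6, -2.0]
finger_gap: 46.0
gripper_force: 30.0
t 8.4167 pos [666. 149. 323.] yaw -88.8 j7 -1.44 tilt [-0.001  0.001] gap 46
shift [-0.0003 -0.0003  0.0576] rows 2 [-0.0001 -0.0002  0.0288] turn [0.001 0.001 0.007] rows 1 [0.001 0.001 0.007]
```

```bash
python3 -m crank '[[[0,0,0.02,0,0,0],[0,0,0.02,0,0,0],[0,0,0.017,0,0,0],[0,0,0,0,0,0],[0,0,0,0,0,0]]]'
python3 -m crank '[[[0,0,0,0,0,0],[0,0,0,0,0,0],[0,0,0,0,0,0],[0,0,0,0,0,0]]]' 0.4
python3 -m crank '[[[0,0,-0.02,0,0,0],[0,0,-0.03,0,0,0],[0,0,-0.03,0,0,0],[-0.03,0.02,0,0,0,0],[-0.03,0.02,0,0,0,0],[-0.03,0.02,0,0,0,0],[-0.03,0.02,0,0,0,0],[-0.03,0.02,0,0,0,0]]]'
python3 -c "
from h import *
K,im,d=snap('top')
cv2.imwrite('pics/c2.png',cv2.resize(im[100:280,180:440][...,::-1],None,fx=3,fy=3))
for q in ['transformer1','heatsink1']: find('top',K,d,q)
plan(435,-368,150,-72)"
```

```text
clock: 8.83
position: [666.0, 148.3, 265.5]
tool_rot: [3.141, 0.023, -0.003]
wrist_force: [1.0, -0.8, -2.3]
finger_gap: 45.4
gripper_force: 30.0
clock: 9.17
position: [667.4, 148.1, 267.1]
tool_rot: [-3.141, -0.023, -0.003]
wrist_force: [0.1, 0.3, 0.6]
finger_gap: 61.5
gripper_force: 0.0
clock: 9.83
position: [517.1, 44.8, 345.8]
tool_rot: [-3.141, -0.023, -0.001]
wrist_force: [0.4, 0.1, 1.6]
finger_gap: 61.6
gripper_force: 0.0
transformer1 0.74 [213. 165.] c [618. 149.] LxW 246 136 longaxis deg 0.4 z95 285 n 3219
transformer1 0.64 [213. 205.] c [588. 216.] LxW 29 26 longaxis deg -12.1 z95 101 n 133
transformer1 0.59 [408. 257.] c [ 434. -365.] LxW 62 47 longaxis deg 17.8 z95 54 n 351
heatsink1 0.65 [301. 257.] c [447. -45.] LxW 65 46 longaxis deg -18.5 z95 37 n 363
t 9.9833 pos [517.  44. 346.] yaw -89.3 j7 -1.4 tilt [ 0.    -0.003] gap 62
shift [-0.0868  0.412   0.1951] rows 13 [-0.0067  0.0317  0.015 ] turn [-0.003 -0.001 -0.302] rows 3 [-0.001 -0.    -0.101]
```

View pics/c2.png

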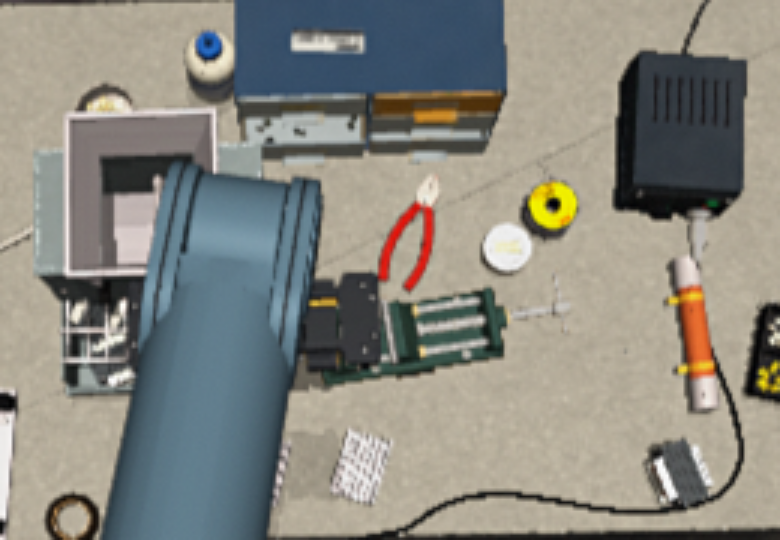

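```bash
python3 -m crank '[[[-0.0067,0.0317,0.015,0,0,0],[-0.0067,0.0317,0.015,0,0,0],[-0.0067,0.0317,0.015,0,0,0],[-0.0067,0.0317,0.015,0,0,0],[-0.0067,0.0317,0.015,0,0,0],[-0.0067,0.0317,0.015,0,0,0],[-0.0067,0.0317,0.015,0,0,0],[-0.0067,0.0317,0.015,0,0,0]]]' 0.6
python3 -m crank '[[[-0.0067,0.0317,0.015,0,0,0],[-0.0067,0.0317,0.015,0,0,0],[-0.0067,0.0317,0.015,0,0,0],[-0.0067,0.0317,0.015,0,0,0],[-0.0067,0.0317,0.015,0,0,-0.101],[0,0,0,0,0,-0.101],[0,0,0,0,0,-0.101],[0,0,0,0,0,0]]]'
python3 -c "
from h import *
K,im,d=snap('wrist')
o=find('wrist',K,d,'transformer1')
plan(o[0][1],o[0][2],12,o[0][5]-90)"
```

```text
clock: 10.65
position: [469.7, -209.8, 225.2]
tool_rot: [3.141, 0.026, 0.002]
wrist_force: [0.7, -0.1, 0.4]
finger_gap: 70.6
gripper_force: 0.0
clock: 11.32
position: [438.1, -368.6, 150.4]
tool_rot: [3.101, 0.501, 0.001]
wrist_force: [0.1, 0.9, -0.7]
finger_gap: 70.9
gripper_force: 0.0
transformer1 0.62 [278. 208.] c [ 435. -368.] LxW 62 47 longaxis deg 18.8 z95 50 n 5166
t 11.4167 pos [ 438. -368.  151.] yaw -71.9 j7 -0.16 tilt [0.001 0.   ] gap 71
shift [-0.0037 -0.0008  0.1387] rows 4 [-0.0009 -0.0002  0.0347] turn [ 0.    -0.001 -0.012] rows 1 [ 0.    -0.001 -0.012]
```

```bash
python3 -m crank '[[[-0.003,0,0.03,0,0,0],[0,0,0.03,0,0,0],[0,0,0.03,0,0,0],[0,0,0.03,0,0,0],[0,0,0.017,0,0,0],[0,0,0,0,0,0]]]'
python3 -m crank '[[[0,0,0,0,0,0],[0,0,0,0,0,0],[0,0,0,0,0,0],[0,0,0,0,0,0],[0,0,0,0,0,0]]]' -1
python3 -m crank '[[[0,0,-0.03,0,0,0],[0,0,-0.039,0,0,0],[0,0,-0.039,0,0,0],[0,0,-0.039,0,0,0],[0,0,-0.039,0,0,0],[0,0,-0.04,0,0,0],[0,0,-0.04,0,0,0],[0,0,-0.04,0,0,0]]]'
python3 -c "
from h import *
plan(666,149,325,-89.2)"
```

```text
clock: 11.92
position: [433.6, -366.1, 10.4]
tool_rot: [-3.098, -0.495, 0.006]
wrist_force: [-0.3, 0.7, 0.5]
finger_gap: 70.5
gripper_force: 0.0
clock: 12.33
position: [435.4, -368.3, 15.0]
tool_rot: [3.102, 0.497, 0.003]
wrist_force: [-0.5, 2.5, 7.9]
finger_gap: 45.7
gripper_force: 30.0
clock: 13.0
position: [433.7, -368.0, 321.9]
tool_rot: [-3.102, -0.496, -0.001]
wrist_force: [1.6, -0.2, -3.3]
finger_gap: 45.7
gripper_force: 30.0
t 13.0 pos [ 434. -368.  322.] yaw -71.8 j7 -0.3 tilt [ 0. -0.] gap 46
shift [ 0.3818 -0.4188 -0.0028] rows 15 [ 0.0255 -0.0279 -0.0002] turn [-0.    -0.     0.303] rows 3 [-0.    -0.     0.101]
```

```bash
python3 -m crank '[[[0.0255,-0.0279,0,0,0,0],[0.0255,-0.0279,0,0,0,0],[0.0255,-0.0279,0,0,0,0],[0.0255,-0.0279,0,0,0,0],[0.0255,-0.0279,0,0,0,0],[0.0255,-0.0279,0,0,0,0],[0.0255,-0.0279,0,0,0,0],[0.0255,-0.0279,0,0,0,0]]]'
python3 -m crank '[[[0.0255,-0.0279,0,0,0,0],[0.0255,-0.0279,0,0,0,0],[0.0255,-0.0279,0,0,0,0],[0.0255,-0.0279,0,0,0,0],[0.0255,-0.0279,0,0,0,0],[0.0255,-0.0279,0,0,0,0],[0.0255,-0.0279,0,0,0,0.101],[0,0,0,0,0,0.101]]]'
python3 -m crank '[[[0,0,0,0,0,0.101],[0,0,0,0,0,0]]]'
python3 -c "
from h import *
plan(666,149,265,-89.2)"
```

```text
clock: 13.67
position: [558.5, -90.7, 320.0]
tool_rot: [-3.101, -0.496, -0.001]
wrist_force: [1.2, -0.4, -2.3]
finger_gap: 45.6
gripper_force: 30.0
clock: 14.33
position: [668.0, 159.6, 318.3]
tool_rot: [-3.131, -0.192, -0.0]
wrist_force: [-1.1, 2.1, -3.4]
finger_gap: 45.7
gripper_force: 29.9
clock: 14.5
position: [666.7, 149.3, 319.2]
tool_rot: [3.141, 0.019, -0.001]
wrist_force: [-0.1, -0.3, -2.6]
finger_gap: 45.7
gripper_force: 29.9
t 14.5 pos [667. 149. 319.] yaw -89.3 j7 -1.48 tilt [-0.001  0.001] gap 46
shift [-0.0007  0.0003  0.0542] rows 2 [-0.0003  0.0001  0.0271] turn [ 0.001  0.001 -0.002] rows 1 [ 0.001  0.001 -0.002]
```

```bash
python3 -m crank '[[[0,0,0.02,0,0,0],[0,0,0.02,0,0,0],[0,0,0.014,0,0,0],[0,0,0,0,0,0],[0,0,0,0,0,0]]]'
python3 -m crank '[[[0,0,0,0,0,0],[0,0,0,0,0,0],[0,0,0,0,0,0],[0,0,0,0,0,0]]]' 0.4
python3 -m crank '[[[0,0,-0.02,0,0,0],[0,0,-0.03,0,0,0],[0,0,-0.03,0,0,0],[-0.021,0.025,0,0,0,0],[-0.021,0.025,0,0,0,0],[-0.021,0.025,0,0,0,0],[-0.021,0.025,0,0,0,0],[-0.021,0.025,0,0,0,0]]]'
python3 -m crank '[[[0,0.03,0,0,0,0],[0,0.03,0,0,0,0],[0,0.03,0,0,0,0],[0,0.03,0,0,0,0],[0,0.03,0,0,0,0],[0,0.03,0,0,0,0],[0,0,0,0,0,0]]]' -1
python3 -c "
from h import *
K,im,d=snap('top')
cv2.imwrite('pics/c3.png',cv2.resize(im[130:280,190:310][...,::-1],None,fx=4,fy=4))
find('top',K,d,'lever_grip')
find('top',K,d,'transformer1')
find('top',K,d,'heatsink1')
plan(562,22,237,-89.2)"
```

```text
clock: 14.92
position: [666.6, 148.5, 265.5]
tool_rot: [3.141, 0.024, -0.002]
wrist_force: [0.7, 0.2, -1.1]
finger_gap: 45.9
gripper_force: 29.9
clock: 15.25
position: [667.7, 148.7, 266.9]
tool_rot: [-3.141, -0.024, -0.003]
wrist_force: [-0.9, 0.4, -0.6]
finger_gap: 61.2
gripper_force: 0.0
clock: 15.92
position: [563.0, 20.9, 346.2]
tool_rot: [-3.141, -0.024, -0.001]
wrist_force: [0.2, -1.1, 1.0]
finger_gap: 61.9
gripper_force: 0.0
clock: 16.5
position: [565.0, -165.3, 347.1]
tool_rot: [3.138, 0.009, 0.003]
wrist_force: [-0.8, -0.3, 0.1]
finger_gap: 17.5
gripper_force: 0.0
lever_grip 0.58 [243. 176.] c [575.  65.] LxW 40 15 longaxis deg 10.6 z95 255 n 495
transformer1 0.64 [214. 209.] c [589. 213.] LxW 32 32 longaxis deg 83.3 z95 102 n 166
heatsink1 0.87 [233. 262.] c [440. 168.] LxW 65 47 longaxis deg -5.4 z95 37 n 385
heatsink1 0.86 [266. 256.] c [446.  56.] LxW 63 45 longaxis deg -14.1 z95 37 n 299
t 16.7 pos [ 567. -157.  346.] yaw -89.1 j7 -1.01 tilt [ 0.    -0.001] gap 1
shift [-0.0021 -0.1786  0.109 ] rows 6 [-0.0003 -0.0298  0.0182] turn [-0.001 -0.     0.002] rows 1 [-0.001 -0.     0.002]
```

View pics/c3.png

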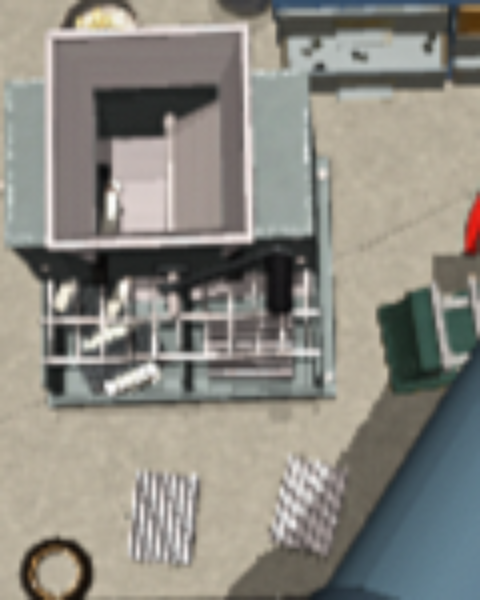

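```bash
python3 -c "
from h import *
K,im,d=snap('top')
cv2.imwrite('pics/c4.png',cv2.resize(im[130:235,190:275][...,::-1],None,fx=7,fy=5.7,interpolation=cv2.INTER_CUBIC))
for v in range(172,206,3):
    print(v,[tuple(world('top',K,d,np.array([u]),np.array([v]))[0].round().astype(int)) for u in range(206,232,4)])
"
```

```text
172 [(np.int64(650), np.int64(205), np.int64(267)), (np.int64(655), np.int64(198), np.int64(248)), (np.int64(698), np.int64(209), np.int64(91)), (np.int64(701), np.int64(199), np.int64(79)), (np.int64(704), np.int64(188), np.int64(67)), (np.int64(700), np.int64(174), np.int64(80)), (np.int64(702), np.int64(163), np.int64(72))]
175 [(np.int64(641), np.int64(205), np.int64(270)), (np.int64(646), np.int64(197), np.int64(252)), (np.int64(682), np.int64(205), np.int64(118)), (np.int64(694), np.int64(200), np.int64(69)), (np.int64(694), np.int64(188), np.int64(68)), (np.int64(692), np.int64(175), np.int64(75)), (np.int64(694), np.int64(164), np.int64(67))]
178 [(np.int64(634), np.int64(206), np.int64(264)), (np.int64(639), np.int64(198), np.int64(247)), (np.int64(671), np.int64(205), np.int64(121)), (np.int64(674), np.int64(194), np.int64(112)), (np.int64(686), np.int64(189), np.int64(64)), (np.int64(687), np.int64(177), np.int64(58)), (np.int64(685), np.int64(164), np.int64(65))]
181 [(np.int64(626), np.int64(205), np.int64(266)), (np.int64(630), np.int64(197), np.int64(248)), (np.int64(6
[... 2170 characters left out ...]
 (np.int64(604), np.int64(156), np.int64(137))]
202 [(np.int64(611), np.int64(236), np.int64(68)), (np.int64(609), np.int64(223), np.int64(75)), (np.int64(610), np.int64(212), np.int64(72)), (np.int64(610), np.int64(200), np.int64(69)), (np.int64(622), np.int64(195), np.int64(13)), (np.int64(621), np.int64(182), np.int64(13)), (np.int64(593), np.int64(155), np.int64(147))]
205 [(np.int64(603), np.int64(238), np.int64(61)), (np.int64(602), np.int64(225), np.int64(64)), (np.int64(601), np.int64(212), np.int64(68)), (np.int64(603), np.int64(202), np.int64(56)), (np.int64(612), np.int64(195), np.int64(12)), (np.int64(613), np.int64(183), np.int64(6)), (np.int64(613), np.int64(171), np.int64(4))]
```

View pics/c4.png

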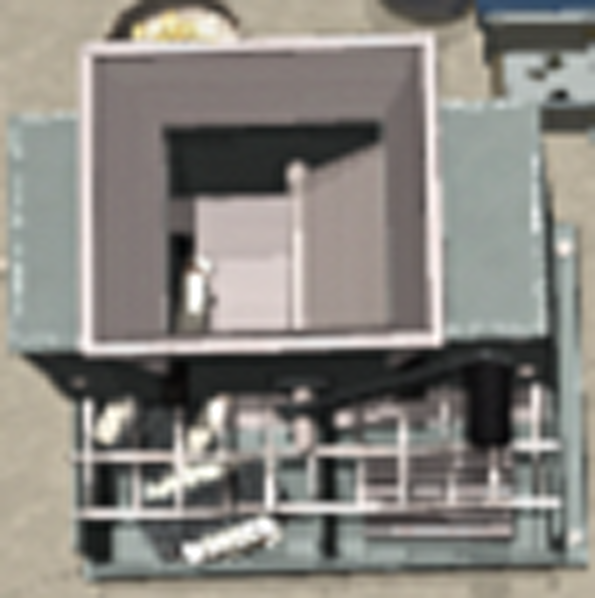

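```bash
python3 -m crank '[[[0,-0.03,0,0,0,0],[0,-0.03,0,0,0,0],[0,-0.03,0,0,0,0],[0,-0.03,0,0,0,0],[0,-0.03,0,0,0,0],[0,-0.03,0,0,0,0],[0,0,0,0,0,0],[0,0,0,0,0,0]]]'
python3 -m crank '[[[0,0,0.03,0,0,0],[0,0,0.03,0,0,0],[0,0,0.03,0,0,0],[0,0,0.018,0,0,0],[0,0,0,0,0,0]]]'
python3 -m crank '[[[0,-0.015,0,0,0,0],[0,-0.015,0,0,0,0],[0,-0.015,0,0,0,0],[0,-0.015,0,0,0,0],[0,-0.015,0,0,0,0],[0,-0.015,0,0,0,0],[0,-0.015,0,0,0,0],[0,-0.015,0,0,0,0]]]'
python3 -m crank '[[[0,-0.01,0,0,0,0],[0,0,0,0,0,0],[0,0,-0.035,0,0,0],[0,0,-0.035,0,0,0],[0,0,-0.03,0,0,0],[-0.03,0.01,0,0,0,0],[-0.03,0.01,0,0,0,0],[-0.03,0.01,0,0,0,0]]]' 0.9
python3 -c "
from h import *
K,im,d=snap('top')
find('top',K,d,'lever_grip')
find('top',K,d,'heatsink1')
plan(440,168,150,-95.4)"
```

```text
clock: 17.42
position: [563.8, 25.8, 345.5]
tool_rot: [-3.141, -0.034, 0.001]
wrist_force: [0.6, -0.3, -0.0]
finger_gap: 0.5
gripper_force: 0.0
clock: 17.83
position: [561.4, 21.6, 234.4]
tool_rot: [3.14, 0.022, -0.01]
wrist_force: [-0.9, -0.1, -0.1]
finger_gap: -0.0
gripper_force: 0.0
clock: 18.5
position: [562.8, 142.7, 239.0]
tool_rot: [-3.141, -0.022, -0.003]
wrist_force: [0.2, 0.3, 0.2]
finger_gap: 0.6
gripper_force: 0.0
clock: 19.17
position: [471.9, 119.1, 337.7]
tool_rot: [3.141, 0.021, 0.001]
wrist_force: [-0.8, 0.8, 0.8]
finger_gap: 51.9
gripper_force: 0.0
lever_grip 0.93 [225. 168.] c [673. 186.] LxW 84 16 longaxis deg 0.2 z95 199 n 519
lever_grip 0.31 [324. 172.] c [ 698. -111.] LxW 116 45 longaxis deg -24.5 z95 16 n 178
heatsink1 0.9 [269. 255.] c [447.  56.] LxW 65 45 longaxis deg -13.9 z95 36 n 322
heatsink1 0.77 [301. 258.] c [447. -44.] LxW 63 44 longaxis deg -18.4 z95 36 n 313
t 19.3167 pos [471. 120. 338.] yaw -89.2 j7 -1.66 tilt [-0.001 -0.003] gap 63
shift [-0.03   -0.0481  0.188 ] rows 6 [-0.005  -0.008   0.0313] turn [-0.003  0.001  0.108] rows 1 [-0.003  0.001  0.108]
```

```bash
python3 -m crank '[[[-0.01,-0.016,0.03,0,0,0],[-0.01,-0.016,0.03,0,0,0],[-0.01,-0.016,0.03,0,0,0],[0,0,0.035,0,0,0.108],[0,0,0.035,0,0,0],[0,0,0.03,0,0,0],[0,0,0,0,0,0]]]' 0.8
python3 -c "
from h import *
K,im,d=snap('wrist')
o=find('wrist',K,d,'heatsink1')
plan(o[0][1],o[0][2],9,o[0][5]-90)"
```

```text
clock: 19.9
position: [439.6, 166.9, 143.3]
tool_rot: [3.132, -0.147, -0.01]
wrist_force: [-1.8, 0.5, 0.7]
finger_gap: 79.1
gripper_force: 0.0
heatsink1 0.71 [283. 194.] c [441. 166.] LxW 66 46 longaxis deg -5.6 z95 33 n 5433
heatsink1 0.58 [536. 164.] c [452. -39.] LxW 66 32 longaxis deg -18.5 z95 33 n 4062
heatsink1 0.55 [426. 174.] c [449.  54.] LxW 66 48 longaxis deg -14.2 z95 33 n 6860
t 20.0 pos [443. 168. 148.] yaw -95.4 j7 -1.6 tilt [-0.     0.002] gap 79
shift [-0.001   0.0017  0.1388] rows 4 [-0.0002  0.0004  0.0347] turn [0.002 0.    0.004] rows 1 [0.002 0.    0.004]
```

```bash
python3 -m crank '[[[-0.001,0.001,0.03,0,0,0],[0,0,0.03,0,0,0],[0,0,0.03,0,0,0],[0,0,0.03,0,0,0],[0,0,0.018,0,0,0],[0,0,0,0,0,0]]]'
python3 -m crank '[[[0,0,0,0,0,0],[0,0,0,0,0,0],[0,0,0,0,0,0],[0,0,0,0,0,0],[0,0,0,0,0,0],[0,0,0,0,0,0]]]' -1
python3 -m crank '[[[0,0,-0.03,0,0,0],[0,0,-0.039,0,0,0],[0,0,-0.039,0,0,0],[0,0,-0.039,0,0,0],[0,0,-0.039,0,0,0],[0,0,-0.04,0,0,0],[0,0,-0.04,0,0,0],[0,0,-0.045,0,0,0]]]'
python3 -c "
from h import *
plan(666,149,325,-89.2)"
```

```text
clock: 20.5
position: [441.3, 167.7, 9.0]
tool_rot: [-3.138, 0.146, 0.001]
wrist_force: [0.3, 0.3, 0.6]
finger_gap: 79.5
gripper_force: 0.0
clock: 21.0
position: [441.2, 167.7, 10.6]
tool_rot: [-3.137, 0.146, -0.002]
wrist_force: [-1.2, -0.2, 9.1]
finger_gap: 46.0
gripper_force: 30.0
clock: 21.67
position: [439.7, 166.7, 318.8]
tool_rot: [3.137, -0.148, -0.002]
wrist_force: [0.3, 1.5, -0.8]
finger_gap: 45.9
gripper_force: 30.0
t 21.6667 pos [440. 167. 319.] yaw -95.4 j7 -1.87 tilt [-0.001  0.001] gap 46
shift [ 0.2269 -0.0036 -0.0065] rows 6 [ 0.0378 -0.0006 -0.0011] turn [ 0.001  0.001 -0.108] rows 1 [ 0.001  0.001 -0.108]
```

```bash
python3 -m crank '[[[0.032,-0.0005,-0.001,0,0,-0.108],[0.032,-0.0005,-0.001,0,0,0],[0.032,-0.0005,-0.001,0,0,0],[0.032,-0.0005,-0.001,0,0,0],[0.032,-0.0005,-0.001,0,0,0],[0.032,-0.0005,-0.001,0,0,0],[0.034,0.0025,-0.001,0,0,0],[0,0,0,0,0,0]]]'
python3 -c "
from h import *
plan(666,149,265,-89.2)"
```

```text
clock: 22.33
position: [669.4, 165.8, 322.9]
tool_rot: [3.138, 0.016, 0.002]
wrist_force: [-2.1, -0.9, -1.9]
finger_gap: 45.7
gripper_force: 30.0
t 22.3333 pos [669. 166. 323.] yaw -89.4 j7 -1.49 tilt [0.001 0.003] gap 46
shift [-0.0036  0.0166  0.058 ] rows 2 [-0.0018  0.0083  0.029 ] turn [ 0.003 -0.001 -0.004] rows 1 [ 0.003 -0.001 -0.004]
```

```bash
python3 -m crank '[[[-0.003,0.0165,0,0,0,0],[0,0,0.02,0,0,0],[0,0,0.02,0,0,0],[0,0,0.017,0,0,0],[0,0,0,0,0,0],[0,0,0,0,0,0]]]'
python3 -m crank '[[[0,0,0,0,0,0],[0,0,0,0,0,0],[0,0,0,0,0,0],[0,0,0,0,0,0]]]' 0.4
python3 -m crank '[[[0,0,-0.02,0,0,0],[0,0,-0.03,0,0,0],[0,0,-0.03,0,0,0],[-0.036,0.016,0,0,0,0],[-0.036,0.016,0,0,0,0],[-0.036,0.016,0,0,0,0],[-0.036,0.016,0,0,0,0],[-0.036,0.016,0,0,0,0]]]'
python3 -m crank '[[[-0.036,0.014,0,0,0,0],[0,0,0.035,0,0,0],[0,0,0.035,0,0,0],[0,0,0.035,0,0,0],[0,0,0.035,0,0,0.09],[0,0,0.035,0,0,0],[0,0,0.02,0,0,0],[0,0,0,0,0,0]]]' 0.8
python3 -c "
from h import *
K,im,d=snap('top')
cv2.imwrite('pics/c5.png',cv2.resize(im[130:280,190:310][...,::-1],None,fx=4,fy=4))
K,im,d=snap('wrist')
o=find('wrist',K,d,'heatsink1')
plan(o[0][1],o[0][2],9,o[0][5]-90)"
```

```text
clock: 22.83
position: [661.3, 150.2, 267.4]
tool_rot: [3.141, 0.017, -0.003]
wrist_force: [0.2, 1.0, -0.9]
finger_gap: 46.0
gripper_force: 30.0
clock: 23.17
position: [663.2, 150.8, 268.6]
tool_rot: [-3.141, -0.018, -0.003]
wrist_force: [-0.9, -0.4, -0.4]
finger_gap: 61.6
gripper_force: 0.0
clock: 23.83
position: [482.2, 67.8, 347.1]
tool_rot: [3.142, 0.018, -0.0]
wrist_force: [-1.1, -0.8, 1.5]
finger_gap: 61.7
gripper_force: 0.0
clock: 24.5
position: [445.6, 53.7, 149.7]
tool_rot: [3.137, -0.124, -0.008]
wrist_force: [-1.5, -0.4, 0.1]
finger_gap: 79.4
gripper_force: 0.0
heatsink1 0.95 [282. 191.] c [449.  54.] LxW 65 46 longaxis deg -14.3 z95 33 n 4848
heatsink1 0.63 [409. 186.] c [449. -47.] LxW 66 47 longaxis deg -19.3 z95 33 n 6122
t 24.65 pos [449.  54. 154.] yaw -94.5 j7 -1.33 tilt [ 0.002 -0.   ] gap 80
shift [-0.      0.0005  0.1447] rows 4 [-0.      0.0001  0.0362] turn [-0.001 -0.002  0.17 ] rows 2 [-0.    -0.001  0.085]
```

View pics/c5.png

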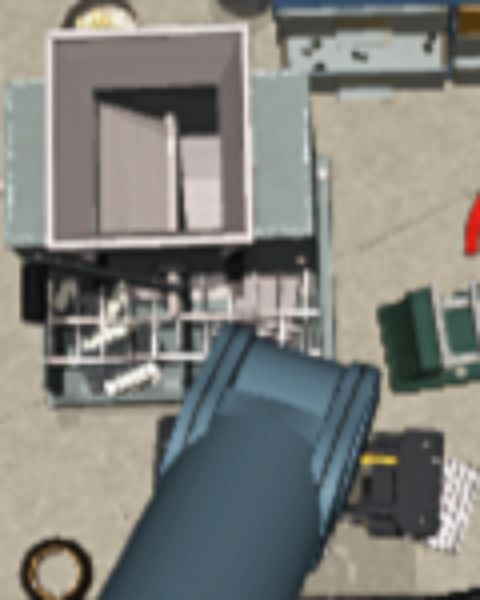

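```bash
python3 -m crank '[[[0,0,0.03,0,0,0.085],[0,0,0.03,0,0,0.085],[0,0,0.03,0,0,0],[0,0,0.03,0,0,0],[0,0,0.025,0,0,0],[0,0,0,0,0,0]]]'
python3 -m crank '[[[0,0,0,0,0,0],[0,0,0,0,0,0],[0,0,0,0,0,0],[0,0,0,0,0,0],[0,0,0,0,0,0],[0,0,0,0,0,0]]]' -1
python3 -m crank '[[[0,0,-0.03,0,0,0],[0,0,-0.039,0,0,0],[0,0,-0.039,0,0,0],[0,0,-0.039,0,0,0],[0,0,-0.039,0,0,0],[0,0,-0.04,0,0,0],[0,0,-0.04,0,0,0],[0,0,-0.045,0,0,-0.12]]]'
python3 -m crank '[[[0,0,0,0,0,-0.12],[0,0,0,0,0,0],[0,0,0,0,0,0]]]'
python3 -c "
from h import *
plan(666,149,325,-89.2)"
```

```text
clock: 25.15
position: [447.7, 54.8, 6.1]
tool_rot: [-3.117, 0.388, 0.002]
wrist_force: [-0.5, 0.4, 0.1]
finger_gap: 79.2
gripper_force: 0.0
clock: 25.65
position: [448.6, 54.7, 8.4]
tool_rot: [-3.117, 0.389, -0.002]
wrist_force: [-1.1, 0.8, 9.6]
finger_gap: 45.9
gripper_force: 30.0
clock: 26.32
position: [446.8, 53.6, 316.1]
tool_rot: [3.133, -0.204, -0.003]
wrist_force: [0.3, 2.9, -1.8]
finger_gap: 45.8
gripper_force: 30.0
clock: 26.57
position: [447.0, 54.6, 314.7]
tool_rot: [-3.14, 0.018, 0.002]
wrist_force: [-0.1, 1.1, -1.1]
finger_gap: 45.7
gripper_force: 30.0
t 26.5667 pos [447.  55. 315.] yaw -90.7 j7 -1.58 tilt [-0.001 -0.001] gap 46
shift [ 0.2179 -0.0969 -0.0104] rows 7 [ 0.0311 -0.0138 -0.0015] turn [-0.001  0.001 -0.025] rows 1 [-0.001  0.001 -0.025]
```

```bash
python3 -m crank '[[[0.031,-0.0138,-0.0015,0,0,0],[0.031,-0.0138,-0.0015,0,0,0],[0.031,-0.0138,-0.0015,0,0,0],[0.031,-0.0138,-0.0015,0,0,0],[0.031,-0.0138,-0.0015,0,0,0],[0.031,-0.0138,-0.0015,0,0,0],[0.031,-0.0138,-0.0015,0,0,0],[0,0,0,0,0,-0.025]]]'
python3 -m crank '[[[0,0,0.02,0,0,0],[0,0,0.02,0,0,0],[0,0,0.018,0,0,0],[0,0,0,0,0,0],[0,0,0,0,0,0]]]'
python3 -c "
from h import *
plan(666,149,265,-89.2)"
```

```text
clock: 27.23
position: [668.6, 151.9, 320.4]
tool_rot: [3.139, 0.025, -0.005]
wrist_force: [-0.9, 1.1, -2.6]
finger_gap: 45.9
gripper_force: 30.0
clock: 27.65
position: [664.3, 148.4, 265.0]
tool_rot: [3.14, 0.021, -0.008]
wrist_force: [0.1, 0.1, -1.6]
finger_gap: 45.9
gripper_force: 30.0
t 27.65 pos [664. 148. 265.] yaw -89.2 j7 -1.41 tilt [-0.005  0.002] gap 46
shift [ 0.0017 -0.0005 -0.    ] rows 1 [ 0.0017 -0.0005 -0.    ] turn [ 0.002  0.005 -0.001] rows 1 [ 0.002  0.005 -0.001]
```

```bash
python3 -m crank '[[[0,0,0,0,0,0],[0,0,0,0,0,0],[0,0,0,0,0,0],[0,0,0,0,0,0]]]' 0.4
python3 -m crank '[[[0,0,-0.02,0,0,0],[0,0,-0.03,0,0,0],[0,0,-0.03,0,0,0],[-0.027,0.0245,0,0,0,0],[-0.027,0.0245,0,0,0,0],[-0.027,0.0245,0,0,0,0],[-0.027,0.0245,0,0,0,0],[-0.027,0.0245,0,0,0,0]]]'
python3 -m crank '[[[-0.027,0.0245,0,0,0,0],[-0.027,0.0245,0,0,0,0],[-0.027,0.0245,0,0,0,0],[0,0,0.039,0,0,0.1],[0,0,0.039,0,0,0.1],[0,0,0.039,0,0,0.12],[0,0,0.039,0,0,0],[0,0,0.039,0,0,0]]]' 0.8
python3 -m crank '[[[0,0,0,0,0,0],[0,0,0,0,0,0]]]'
python3 -c "
from h import *
K,im,d=snap('wrist')
o=find('wrist',K,d,'heatsink1')
plan(o[0][1],o[0][2],9,o[0][5]-90)"
```

```text
clock: 27.98
position: [666.1, 149.1, 268.7]
tool_rot: [-3.141, -0.026, -0.003]
wrist_force: [-0.6, 0.8, 0.2]
finger_gap: 61.8
gripper_force: 0.0
clock: 28.65
position: [531.4, 23.2, 347.8]
tool_rot: [-3.141, -0.026, -0.001]
wrist_force: [0.8, 0.3, 1.6]
finger_gap: 61.7
gripper_force: 0.0
clock: 29.32
position: [453.3, -50.5, 151.5]
tool_rot: [-3.105, 0.476, -0.003]
wrist_force: [0.1, 0.5, 0.8]
finger_gap: 79.4
gripper_force: 0.0
clock: 29.48
position: [452.2, -51.2, 152.7]
tool_rot: [3.104, -0.477, -0.004]
wrist_force: [-0.2, -0.7, 1.4]
finger_gap: 79.1
gripper_force: 0.0
heatsink1 0.74 [12. 52.] c [611.  76.] LxW 36 14 longaxis deg -52.6 z95 58 n 1219
heatsink1 0.68 [278. 200.] c [450. -47.] LxW 65 46 longaxis deg -18.9 z95 33 n 4903
t 29.5833 pos [455. -51. 155.] yaw -107.4 j7 -1.28 tilt [ 0.003 -0.001] gap 79
shift [ 0.1108 -0.1675  0.1464] rows 7 [ 0.0158 -0.0239  0.0209] turn [-0.002 -0.003  0.614] rows 6 [-0.    -0.     0.102]
```

```bash
python3 -m crank '[[[-0.005,-0.003,0.03,0,0,0.025],[0,0,0.03,0,0,0],[0,0,0.03,0,0,0],[0,0,0.03,0,0,0],[0,0,0.024,0,0,0],[0,0,0,0,0,0]]]'
python3 -m crank '[[[0,0,0,0,0,0],[0,0,0,0,0,0],[0,0,0,0,0,0],[0,0,0,0,0,0],[0,0,0,0,0,0],[0,0,0,0,0,0]]]' -1
python3 -m crank '[[[0,0,-0.03,0,0,0],[0,0,-0.039,0,0,0],[0,0,-0.039,0,0,0],[0,0,-0.039,0,0,0],[0,0,-0.039,0,0,0],[0,0,-0.04,0,0,0],[0,0,-0.04,0,0,-0.1],[0,0,-0.045,0,0,-0.12]]]'
python3 -m crank '[[[0,0,0,0,0,-0.12],[0,0,0,0,0,0],[0,0,0,0,0,0]]]'
python3 -c "
from h import *
plan(666,149,325,-89.2)"
```

```text
clock: 30.08
position: [449.8, -45.6, 8.1]
tool_rot: [-3.099, 0.512, -0.0]
wrist_force: [-1.3, -0.0, 0.8]
finger_gap: 79.0
gripper_force: 0.0
clock: 30.58
position: [449.8, -46.1, 9.5]
tool_rot: [-3.099, 0.513, -0.003]
wrist_force: [-1.5, -0.6, 10.4]
finger_gap: 45.7
gripper_force: 30.0
clock: 31.25
position: [447.9, -46.7, 317.4]
tool_rot: [3.136, -0.166, -0.003]
wrist_force: [0.3, 2.8, -1.1]
finger_gap: 45.9
gripper_force: 30.0
clock: 31.5
position: [448.3, -45.6, 315.8]
tool_rot: [-3.14, -0.013, 0.001]
wrist_force: [-0.2, -0.1, -2.1]
finger_gap: 45.7
gripper_force: 30.0
t 31.5 pos [448. -46. 316.] yaw -89.5 j7 -1.34 tilt [-0.001 -0.002] gap 46
shift [ 0.2194 -0.1928 -0.009 ] rows 8 [ 0.0274 -0.0241 -0.0011] turn [-0.002  0.001 -0.005] rows 1 [-0.002  0.001 -0.005]
```

```bash
python3 -m crank '[[[0.0274,-0.0241,-0.001,0,0,0],[0.0274,-0.0241,-0.001,0,0,0],[0.0274,-0.0241,-0.001,0,0,0],[0.0274,-0.0241,-0.001,0,0,0],[0.0274,-0.0241,-0.001,0,0,0],[0.0274,-0.0241,-0.001,0,0,0],[0.0274,-0.0241,-0.001,0,0,0],[0.0274,-0.0241,-0.001,0,0,0]]]'
python3 -m crank '[[[0,0,0,0,0,0],[0,0,0.02,0,0,0],[0,0,0.02,0,0,0],[0,0,0.018,0,0,0],[0,0,0,0,0,0],[0,0,0,0,0,0]]]'
python3 -m crank '[[[0,0,0,0,0,0],[0,0,0,0,0,0],[0,0,0,0,0,0],[0,0,0,0,0,0]]]' 0.4
python3 -m crank '[[[0,0,-0.02,0,0,0],[0,0,-0.03,0,0,0],[0,0,-0.03,0,0,0],[-0.012,0.034,0,0,0,0],[-0.012,0.034,0,0,0,0],[-0.012,0.034,0,0,0,0],[-0.012,0.034,0,0,0,0],[-0.012,0.034,0,0,0,0]]]'
python3 -m crank '[[[-0.01,0.037,0,0,0,0],[-0.01,0.037,0,0,0,0],[-0.01,0.037,0,0,0,0],[-0.01,0.037,0,0,0,0],[0,0.037,0.02,0,0,0],[0,0.037,0.02,0,0,0],[0,0.037,0.02,0,0,0],[0,0.037,0.02,0,0,0]]]' 0.4
python3 -c "
from h import *
K,im,d=snap('top')
cv2.imwrite('pics/c6.png',cv2.resize(im[130:280,190:310][...,::-1],None,fx=4,fy=4))
find('top',K,d,'heatsink1');find('top',K,d,'transformer1');find('top',K,d,'resistor1')
plan(577,-391,150,-86)"
```

```text
clock: 32.17
position: [666.1, 149.9, 320.5]
tool_rot: [3.14, 0.01, -0.008]
wrist_force: [1.2, -0.1, -0.7]
finger_gap: 46.1
gripper_force: 30.0
clock: 32.67
position: [664.7, 148.6, 263.5]
tool_rot: [3.14, 0.013, -0.008]
wrist_force: [0.2, -0.4, -1.0]
finger_gap: 45.8
gripper_force: 30.0
clock: 33.0
position: [666.5, 149.2, 267.3]
tool_rot: [-3.141, -0.017, -0.003]
wrist_force: [0.0, 1.2, 0.2]
finger_gap: 61.6
gripper_force: 0.0
clock: 33.67
position: [607.3, -23.0, 347.1]
tool_rot: [-3.141, -0.018, -0.002]
wrist_force: [0.5, -0.2, 0.4]
finger_gap: 61.7
gripper_force: 0.0
clock: 34.33
position: [571.5, -318.2, 266.9]
tool_rot: [-3.141, -0.018, -0.003]
wrist_force: [0.4, 0.5, 1.1]
finger_gap: 61.9
gripper_force: 0.0
heatsink1 0.6 [239. 180.] c [677. 129.] LxW 33 30 longaxis deg -1.1 z95 145 n 177
transformer1 0.5 [213. 208.] c [587. 217.] LxW 33 30 longaxis deg -21.8 z95 101 n 168
resistor1 0.58 [418. 232.] c [ 518. -399.] LxW 37 27 longaxis deg 7.6 z95 31 n 105
resistor1 0.44 [259. 203.] c [591.  76.] LxW 33 32 longaxis deg 89.6 z95 102 n 162
t 34.5333 pos [ 571. -318.  267.] yaw -89.5 j7 -0.69 tilt [-0.  0.] gap 62
shift [0.0057 0.0731 0.117 ] rows 4 [0.0014 0.0183 0.0293] turn [ 0.     0.    -0.061] rows 1 [ 0.     0.    -0.061]
```

View pics/c6.png

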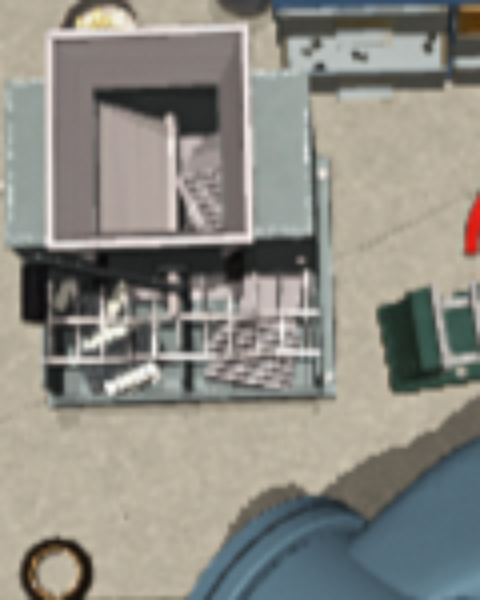

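```bash
python3 -m crank '[[[0.0015,0.018,0.029,0,0,-0.061],[0.0015,0.018,0.029,0,0,0],[0.0015,0.018,0.029,0,0,0],[0.0015,0.018,0.029,0,0,0],[0,0,0,0,0,0],[0,0,0,0,0,0]]]' 0.3
python3 -c "
from h import *
K,im,d=snap('wrist','w7.png')
o=find('wrist',K,d,'resistor1')
plan(o[0][1],o[0][2],10,o[0][5]-90)
K,im,d=snap('top')
cv2.imwrite('pics/c7.png',cv2.resize(im[130:235,190:275][...,::-1],None,fx=7,fy=5.7,interpolation=cv2.INTER_CUBIC))
for v in range(170,190,3):
    print(v,[tuple(world('top',K,d,np.array([u]),np.array([v]))[0].round().astype(int).tolist()) for u in range(230,248,3)])
r=viewer.regions_of('top','saddle_rack')
v,u=np.nonzero(r[0]['region']); g=world('top',K,d,u,v); t=g[(g[:,2]>44)&(g[:,2]<70)]
for sgn in (0,1):
    s=t[(t[:,0]>t[:,0].mean())==bool(sgn)]; print(len(s),cv2.minAreaRect(s[:,:2].astype(np.float32)),s.mean(0))
"
```

```text
clock: 35.03
position: [581.9, -386.7, 150.8]
tool_rot: [-3.138, -0.115, 0.001]
wrist_force: [0.0, 0.4, -0.1]
finger_gap: 57.2
gripper_force: 0.0
resistor1 0.87 [296. 196.] c [ 581. -392.] LxW 161 37 longaxis deg 4.2 z95 27 n 6659
t 35.1333 pos [ 583. -387.  153.] yaw -85.7 j7 -0.51 tilt [0.003 0.001] gap 57
shift [-0.0035  0.005   0.1434] rows 4 [-0.0009  0.0013  0.0358] turn [ 0.001 -0.003  0.002] rows 1 [ 0.001 -0.003  0.002]
170 [(688, 155, 147), (687, 146, 148), (705, 144, 84), (693, 131, 127), (693, 122, 125), (662, 104, 234)]
173 [(679, 155, 147), (679, 146, 145), (682, 139, 134), (680, 129, 141), (677, 120, 149), (654, 104, 235)]
176 [(670, 155, 145), (671, 147, 143), (673, 139, 131), (672, 130, 135), (674, 122, 128), (646, 105, 231)]
179 [(661, 155, 146), (663, 147, 139), (666, 140, 125), (668, 131, 118), (664, 122, 130), (638, 105, 231)]
182 [(650, 154, 153), (652, 146, 144), (674, 146, 56), (659, 132, 117), (657, 122, 124), (630, 105, 228)]
185 [(642, 155, 150), (643, 146, 144), (667, 147, 48), (651, 132, 114), (649, 123, 117), (622, 105, 227)]
188 [(611, 145, 241), (610, 136, 247), (610, 128, 246), (609, 120, 248), (608, 111, 253), (608, 103, 251)]
177 ((396.91217041015625, 391.3907470703125), (139.09422302246094, 15.925824165344238), 86.41850280761719) [396.79190505 394.2336934   52.19168775]
181 ((524.813720703125, 386.4944763183594), (136.12371826171875, 16.640592575073242), 86.84109497070312) [524.95907961 386.12735481  52.65125972]
```

View pics/w7.png

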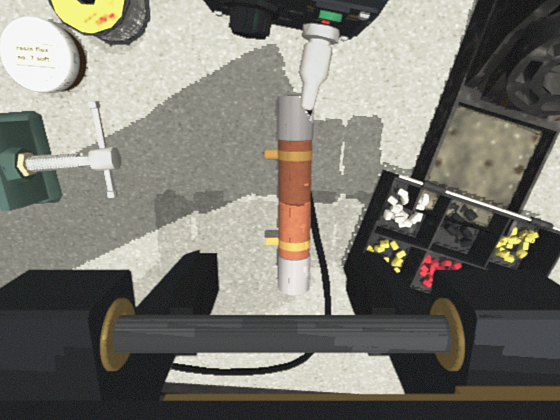

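```bash
python3 -c "
from h import *
K,im,d=snap('wrist')
cv2.imwrite('pics/w8.png',cv2.resize(im[20:310,230:360][...,::-1],None,fx=4,fy=2.05,interpolation=cv2.INTER_CUBIC))
r=viewer.regions_of('wrist','resistor1')[0]; v,u=np.nonzero(r['region']); p=world('w',K,d,u,v)
t=p[p[:,2]>18]; c,(w,h),a=cv2.minAreaRect(t[:,:2].astype(np.float32)); print('axis',c,w,h,a,np.percentile(p[:,2],[90,98]))
t=p[p[:,2]>23]; print('hi',cv2.minAreaRect(t[:,:2].astype(np.float32)))
for v in range(30,300,15):
    print(v,[tuple(world('w',K,d,np.array([u]),np.array([v]))[0].round().astype(int).tolist()) for u in range(290,345,6)])
"
```

```text
axis (581.273193359375, -397.416015625) 160.4540557861328 25.920047760009766 4.051729202270508 [26.25138569 26.96893098]
hi ((580.8328857421875, -397.36669921875), (159.59725952148438, 20.774747848510742), 4.15246057510376)
30 [(707, -385, 20), (706, -389, 24), (705, -393, 34), (704, -397, 40), (704, -401, 39), (704, -404, 41), (704, -408, 42), (704, -412, 44), (704, -415, 48), (703, -419, 51)]
45 [(700, -386, 0), (701, -390, -1), (701, -395, -1), (696, -398, 32), (696, -402, 36), (696, -406, 36), (697, -410, 35), (697, -414, 34), (703, -423, -1), (704, -427, -1)]
60 [(690, -387, -1), (690, -391, -2), (686, -395, 34), (686, -398, 38), (686, -403, 37), (686, -406, 38), (687, -411, 35), (692, -419, -1), (693, -424, -1), (693, -429, -2)]
75 [(679, -388, -3), (679, -392, -1), (676, -395, 37), (676, -399, 39), (677, -403, 39), (677, -407, 39), (678, -412, 32), (681, -421, -1), (682, -425, -1), (682, -430, -1)]Traceback (most recent call last):
  File "<string>", line 9, in <module>
    print(v,[tuple(world('w',K,d,np.array([u]),np.array([v]))[0].round().astype(int).tolist()) for u in range(290,345,6)])
                   ~~~~~~~~~~~~~~~~~~~~~~~~~~~~~~~~~~~~~~~~~~^^^
IndexError: index 0 is out of bounds for axis 0 with size 0
```

View pics/w8.png

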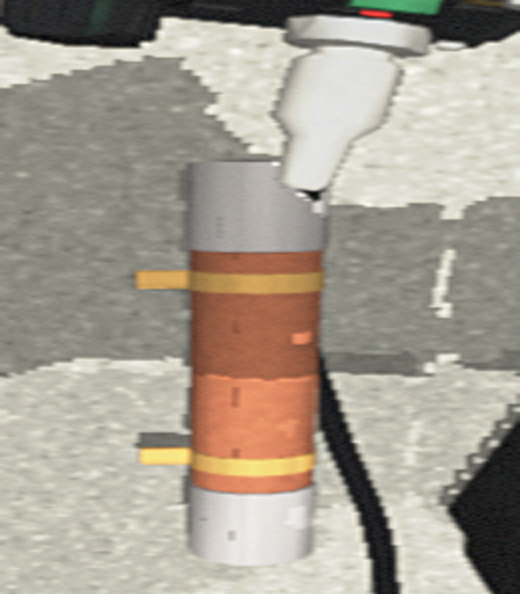

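```bash
python3 -m crank '[[[-0.002,0.0105,0.03,0,0,0],[0,0,0.03,0,0,0],[0,0,0.03,0,0,0],[0,0,0.03,0,0,0],[0,0,0.023,0,0,0],[0,0,0,0,0,0],[0,0,0,0,0,0]]]'
python3 -m crank '[[[0,0,0,0,0,0],[0,0,0,0,0,0],[0,0,0,0,0,0],[0,0,0,0,0,0],[0,0,0,0,0,0],[0,0,0,0,0,0]]]' -1
python3 -m crank '[[[-0.01,0,0,0,0,0],[-0.01,0,0,0,0,0],[-0.01,0,0,0,0,0],[-0.01,0,0,0,0,0],[0,0,0,0,0,0]]]'
python3 -c "
from h import *
plan(541,-400,150,-86)"
```

```text
clock: 35.92
position: [580.2, -398.1, 8.2]
tool_rot: [-3.139, -0.115, 0.001]
wrist_force: [-0.0, 0.5, 0.9]
finger_gap: 57.2
gripper_force: 0.0
clock: 36.42
position: [580.8, -398.7, 9.0]
tool_rot: [3.139, 0.114, 0.002]
wrist_force: [-0.3, 1.3, 5.1]
finger_gap: 26.0
gripper_force: 30.0
clock: 36.83
position: [537.8, -402.7, 8.9]
tool_rot: [3.139, 0.11, -0.0]
wrist_force: [-1.2, -0.0, 8.4]
finger_gap: 25.9
gripper_force: 30.0
t 36.8333 pos [ 538. -403.    9.] yaw -86.0 j7 -0.36 tilt [-0.     0.001] gap 26
shift [ 0.0033 -0.0024 -0.1411] rows 4 [ 0.0008 -0.0006 -0.0353] turn [0.001 0.    0.   ] rows 1 [0.001 0.    0.   ]
```

```bash
python3 -m crank '[[[0,0,0,0,0,0],[0,0,0,0,0,0],[0,0,0.005,0,0,0],[0,0,0,0,0,0]]]' -0.2
python3 -m crank '[[[0,0,0,0,0,0],[0,0,0,0,0,0],[0,0,0,0,0,0],[0,0,0,0,0,0],[0,0,0,0,0,0]]]' -1
python3 -m crank '[[[0,0,-0.02,0,0,0],[0,0,-0.03,0,0,0],[0,0,-0.035,0,0,0],[0,0,-0.035,0,0,0],[0,0,-0.035,0,0,0],[0,0,-0.035,0,0,0],[0,0,0,0,0,0],[0,0,0,0,0,0]]]'
python3 -c "
from h import *
K,im,d=snap('wrist','w9.png')
r=viewer.regions_of('wrist','resistor1')
s=ctrl.get_state(); M=R.from_rotvec(s['tool_rot']).as_matrix(); print(s['position'],s['finger_gap'])
v,u=np.nonzero(r[0]['region']); p=world('w',K,d,u,v); q=(p-s['position'])@M
print(r[0]['score'],len(q),np.percentile(q,[1,50,99],axis=0).round(1))
K,im,d=snap('top')
find('top',K,d,'resistor1')
plan(430,0,190,-93)"
```

```text
clock: 37.17
position: [538.9, -401.0, 1.6]
tool_rot: [-3.138, -0.113, 0.003]
wrist_force: [0.1, -0.1, 0.3]
finger_gap: 35.5
gripper_force: 0.0
clock: 37.58
position: [540.3, -401.4, 2.9]
tool_rot: [-3.139, -0.114, 0.0]
wrist_force: [0.2, -0.6, -2.2]
finger_gap: 26.2
gripper_force: 30.0
clock: 38.25
position: [541.2, -402.4, 195.2]
tool_rot: [3.137, 0.114, 0.006]
wrist_force: [0.9, 0.4, -3.0]
finger_gap: 25.7
gripper_force: 30.0
[ 539.95583176 -400.65992051  191.81382047] 25.477581022337077
0.61 19568 [[-44.2 -18.8 -28.4]
 [ 35.7   2.3 -25.3]
 [ 78.4  15.9 -14.8]]
resistor1 0.48 [428. 189.] c [ 537. -397.] LxW 159 20 longaxis deg 5.2 z95 220 n 60
t 38.45 pos [ 540. -401.  191.] yaw -85.8 j7 -0.47 tilt [-0.002 -0.002] gap 26
shift [-0.0803 -0.4075  0.0022] rows 11 [-0.0073 -0.037   0.0002] turn [-0.002  0.002  0.125] rows 2 [-0.001  0.001  0.062]
```

View pics/w9.png

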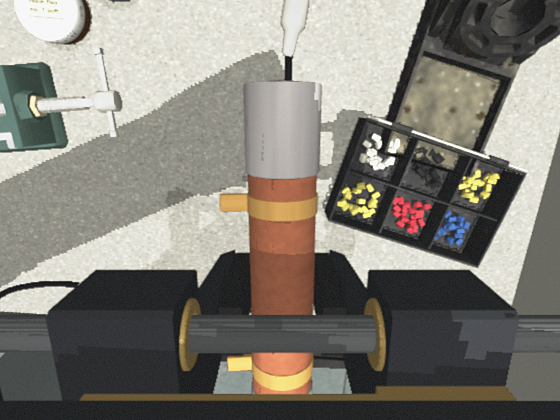

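```bash
python3 -m crank '[[[-0.0085,-0.0365,0,0,0,0],[-0.0085,-0.0365,0,0,0,0],[-0.0085,-0.0365,0,0,0,0],[-0.0085,-0.0365,0,0,0,0],[-0.0085,-0.0365,0,0,0,0],[-0.0085,-0.0365,0,0,0,0],[-0.0085,-0.0365,0,0,0,0],[-0.0085,-0.0365,0,0,0,0]]]'
python3 -m crank '[[[-0.0085,-0.0365,0,0,0,0],[-0.0085,-0.0365,0,0,0,0],[-0.0085,-0.0365,0,0,0,0],[0,0,0,0,0,0.065],[0,0,0,0,0,0.065],[0,0,0,0,0,0],[0,0,0,0,0,0]]]'
python3 -c "
from h import *
plan(385,388,210,-93.4)"
```

```text
clock: 39.12
position: [449.8, -113.5, 192.1]
tool_rot: [3.139, 0.114, -0.003]
wrist_force: [0.5, 1.1, -1.4]
finger_gap: 26.0
gripper_force: 30.0
clock: 39.7
position: [417.6, -8.0, 192.6]
tool_rot: [3.139, -0.087, -0.001]
wrist_force: [0.2, 0.5, -2.2]
finger_gap: 26.3
gripper_force: 30.0
t 39.7 pos [418.  -8. 193.] yaw -93.2 j7 -1.24 tilt [-0.001  0.001] gap 26
shift [-0.0546 -0.3936 -0.0178] rows 11 [-0.005  -0.0358 -0.0016] turn [0.001 0.001 0.004] rows 1 [0.001 0.001 0.004]
```

```bash
python3 -m crank '[[[-0.005,-0.0358,-0.0016,0,0,0],[-0.005,-0.0358,-0.0016,0,0,0],[-0.005,-0.0358,-0.0016,0,0,0],[-0.005,-0.0358,-0.0016,0,0,0],[-0.005,-0.0358,-0.0016,0,0,0],[-0.005,-0.0358,-0.0016,0,0,0],[-0.005,-0.0358,-0.0016,0,0,0],[-0.005,-0.0358,-0.0016,0,0,0]]]'
python3 -m crank '[[[-0.005,-0.0358,-0.0016,0,0,0],[-0.005,-0.0358,-0.0016,0,0,0],[-0.005,-0.0358,-0.0016,0,0,0],[0,0,0,0,0,0],[0,0,0,0,0,0],[0,0,0,0,0,0]]]'
python3 -c "
from h import *
K,im,d=snap('wrist','w10.png')
s=ctrl.get_state(); print(s['position'],s['finger_gap'])
vs,us=np.mgrid[0:250,0:560]; p=world('w',K,d,us.ravel(),vs.ravel())
t=p[(p[:,2]>51)&(p[:,2]<64)&(p[:,0]>480)]
print(len(t),cv2.minAreaRect(t[:,:2].astype(np.float32)),t.min(0),t.max(0))
# notch profile on far bar: height vs y along bar
b=p[(abs(p[:,0]-(525-(p[:,1]-387)*0.06))<5)&(p[:,2]>20)&(p[:,2]<70)]
for y in range(312,462,4):
    q=b[abs(b[:,1]-y)<2]; print(y,len(q),np.median(q[:,2]).round() if len(q) else '',end=' | ')
"
```

```text
clock: 40.37
position: [394.3, 281.4, 205.5]
tool_rot: [3.14, -0.089, -0.0]
wrist_force: [0.7, -1.1, -2.4]
finger_gap: 25.8
gripper_force: 30.0
clock: 40.87
position: [386.3, 386.9, 210.1]
tool_rot: [3.138, -0.091, -0.0]
wrist_force: [-0.1, 0.3, -1.3]
finger_gap: 25.5
gripper_force: 30.0
[386.38590199 386.47280503 210.26065125] 25.745956582393596
1608 ((525.887451171875, 385.0578308105469), (117.54641723632812, 16.596410751342773), 86.61405181884766) [514.29103424 326.25594495  51.00162875] [537.34795074 443.79889251  58.95637028]
312 22 36.0 | 316 32 40.0 | 320 36 44.0 | 324 45 48.0 | 328 46 52.0 | 332 57 56.0 | 336 70 53.0 | 340 72 49.0 | 344 73 45.0 | 348 67 41.0 | 352 80 38.0 | 356 62 36.0 | 360 65 40.0 | 364 72 44.0 | 368 72 48.0 | 372 75 52.0 | 376 77 56.0 | 380 79 57.0 | 384 78 57.0 | 388 78 57.0 | 392 76 57.0 | 396 73 53.0 | 400 73 49.0 | 404 89 45.0 | 408 83 41.0 | 412 75 37.0 | 416 76 35.0 | 420 87 39.0 | 424 87 43.0 | 428 93 46.0 | 432 100 50.0 | 436 99 54.0 | 440 74 50.0 | 444 68 46.0 | 448 58 43.0 | 452 49 40.0 | 456 40 35.0 | 460 6 35.0 |
```

View pics/w10.png

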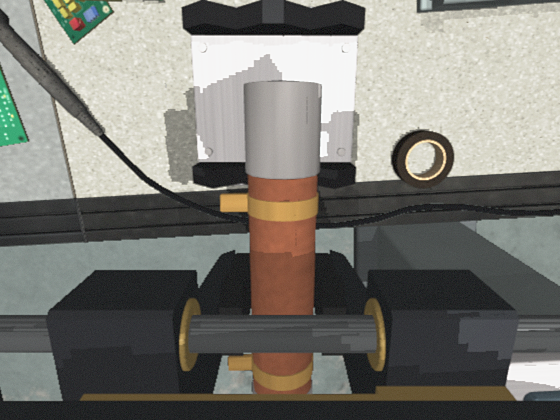

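```bash
python3 -m crank '[[[0.019,0.006,0,0,0,0],[0.019,0.006,0,0,0,0],[0.019,0.006,0,0,0,0],[0.019,0.006,0,0,0,0.004],[0,0,0.03,0,0,0],[0,0,0.03,0,0,0],[0,0,0.03,0,0,0],[0,0,0,0,0,0]]]'
python3 -m crank '[[[0,0,0,0,0,0],[0,0,0,0,0,0],[0,0,0,0,0,0]]]'
python3 -c "
from h import *
plan(459.7,358.7,52,-93.4)
K,im,d=snap('wrist')
r=viewer.regions_of('wrist','resistor1')
s=ctrl.get_state(); M=R.from_rotvec(s['tool_rot']).as_matrix()
v,u=np.nonzero(r[0]['region']); p=world('w',K,d,u,v); q=(p-s['position'])@M
print(r[0]['score'],np.percentile(q,[.2,1,99,99.8],axis=0).round(1))
a=q[(q[:,0]>50)&(q[:,0]<76)]; print('end y',np.percentile(a[:,1],[2,98]),'z',np.percentile(a[:,2],2)); b=q[(q[:,0]>0)&(q[:,0]<25)];print('mid',len(b),np.percentile(b[:,2],2) if len(b) else 0)
"
```

```text
clock: 41.58
position: [457.5, 356.6, 115.9]
tool_rot: [3.134, -0.1, -0.01]
wrist_force: [-2.0, -0.3, -2.1]
finger_gap: 26.0
gripper_force: 30.0
clock: 41.83
position: [461.6, 360.2, 122.7]
tool_rot: [-3.138, 0.098, -0.004]
wrist_force: [-0.2, 0.2, -2.0]
finger_gap: 26.2
gripper_force: 30.0
t 41.8333 pos [462. 360. 123.] yaw -93.6 j7 -1.76 tilt [ 0.002 -0.002] gap 26
shift [-0.002   0.0018  0.0707] rows 2 [-0.001   0.0009  0.0353] turn [-0.002 -0.002 -0.003] rows 1 [-0.002 -0.002 -0.003]
0.68 [[-49.3 -21.5 -25.8]
 [-44.2 -19.5 -25.2]
 [ 77.9  14.6 -12.2]
 [ 78.6  15.3 -10.3]]
end y [-11.30695203  14.61260644] z -25.263181449929228
mid 3882 -24.49682394341671
```

```bash
python3 -m crank '[[[-0.001,0.0005,0.02,0,0,0],[0,0,0.02,0,0,0],[0,0,0.02,0,0,0],[0,0,0.008,0,0,0],[0,0,0,0,0,0],[0,0,0,0,0,0],[0,0,0,0,0,0],[0,0,0,0,0,0]]]'
python3 -m crank '[[[0,0,0.002,0,0,0],[0,0,0.001,0,0,0],[0,0,0,0,0,0],[0,0,0,0,0,0]]]'
python3 -m crank '[[[0,0,0.002,0,0,0],[0,0,0,0,0,0],[0,0,0,0,0,0]]]'
```

```text
clock: 42.6
position: [460.1, 360.1, 53.9]
tool_rot: [-3.139, 0.097, -0.003]
wrist_force: [-0.6, 0.6, -1.9]
finger_gap: 25.9
gripper_force: 30.0
clock: 42.93
position: [459.2, 359.7, 49.7]
tool_rot: [3.14, -0.097, 0.0]
wrist_force: [0.4, 0.7, -2.0]
finger_gap: 25.9
gripper_force: 30.0
clock: 43.18
position: [459.2, 359.6, 47.4]
tool_rot: [3.14, -0.097, -0.0]
wrist_force: [-0.0, 0.1, -1.3]
finger_gap: 26.2
gripper_force: 30.0
```

```bash
python3 -m crank '[[[0,0,0.002,0,0,0],[0,0,0,0,0,0],[0,0,0,0,0,0]]]'
python3 -m crank '[[[0,0,0.001,0,0,0],[0,0,0,0,0,0],[0,0,0,0,0,0]]]'
```

```text
clock: 43.43
position: [459.2, 359.6, 45.5]
tool_rot: [3.14, -0.097, -0.0]
wrist_force: [0.8, -0.1, -1.4]
finger_gap: 26.0
gripper_force: 30.0
clock: 43.68
position: [459.2, 359.6, 44.6]
tool_rot: [3.14, -0.097, 0.0]
wrist_force: [-0.3, 0.8, -1.8]
finger_gap: 26.1
gripper_force: 30.0
```

```bash
python3 -m crank '[[[0,0,0.0015,0,0,0],[0,0,0,0,0,0],[0,0,0,0,0,0]]]'
python3 -m crank '[[[0,0,0.0015,0,0,0],[0,0,0,0,0,0],[0,0,0,0,0,0]]]'
```

```text
clock: 43.93
position: [459.4, 359.7, 44.1]
tool_rot: [-3.139, 0.097, 0.0]
wrist_force: [-3.3, -1.7, 9.2]
finger_gap: 25.4
gripper_force: 30.0
clock: 44.18
position: [459.4, 359.7, 43.9]
tool_rot: [-3.138, 0.097, 0.001]
wrist_force: [-8.9, -3.6, 23.0]
finger_gap: 26.0
gripper_force: 30.0
```

```bash
python3 -m crank '[[[0,0,-0.002,0,0,0],[0,0,0,0,0,0]]]'
python3 -m crank '[[[0,0,0,0,0,0],[0,0,0,0,0,0],[0,0,0,0,0,0],[0,0,0,0,0,0]]]' 0
python3 -m crank '[[[0,0,-0.02,0,0,0],[0,0,-0.03,0,0,0],[0,0,-0.03,0,0,0],[0,0,-0.03,0,0,0],[-0.02,0,-0.03,0,0,0],[-0.03,0,0,0,0,0],[0,0,0,0,0,0],[0,0,0,0,0,0]]]'
python3 -c "
from h import *
K,im,d=snap('wrist')
r=viewer.regions_of('wrist','resistor1')[0]
v,u=np.nonzero(r['region']); p=world('w',K,d,u,v); print(r['score'],len(p))
t=p[p[:,2]>62]; print(cv2.minAreaRect(t[:,:2].astype(np.float32)))
for lo,hi in((385,400),(450,470),(520,535)):
    s=p[(p[:,0]>lo)&(p[:,0]<hi)]; print(lo,np.percentile(s[:,2],98) if len(s) else None)
K,im,d=snap('top'); find('top',K,d,'resistor1')
cv2.imwrite('pics/c11.png',cv2.resize(im[120:290,120:320][...,::-1],None,fx=3.5,fy=3.5))
for v in range(168,190,3):
    print(v,[tuple(world('top',K,d,np.array([u]),np.array([v]))[0].round().astype(int).tolist()) for u in range(233,248,3)])
"
```

```text
clock: 44.35
position: [459.6, 359.8, 44.3]
tool_rot: [-3.139, 0.097, -0.001]
wrist_force: [-0.6, -1.6, 6.7]
finger_gap: 25.7
gripper_force: 30.0
clock: 44.68
position: [459.2, 359.6, 43.4]
tool_rot: [3.14, -0.097, 0.0]
wrist_force: [-0.6, -0.6, 0.0]
finger_gap: 44.2
gripper_force: 0.0
clock: 45.35
position: [407.8, 363.5, 183.5]
tool_rot: [-3.14, 0.093, 0.002]
wrist_force: [0.4, -0.1, -0.4]
finger_gap: 44.0
gripper_force: 0.0
0.65 8388
((457.77618408203125, 358.8566589355469), (23.901094436645508, 159.99998474121094), 86.36795806884766)
385 68.89813246932592
450 68.54383921798312
520 69.16109343803873
resistor1 0.56 [214. 208.] c [588. 215.] LxW 37 36 longaxis deg -24.4 z95 103 n 179
resistor1 0.5 [167. 240.] c [458. 363.] LxW 158 32 longaxis deg -5.7 z95 72 n 253
168 [(696, 147, 139), (712, 144, 83), (702, 132, 114), (701, 122, 118), (669, 105, 231)]
171 [(685, 146, 145), (691, 140, 124), (689, 130, 130), (686, 121, 138), (660, 105, 234)]
174 [(677, 147, 140), (677, 138, 139), (676, 129, 145), (678, 121, 135), (652, 105, 231)]
177 [(667, 146, 144), (671, 139, 128), (672, 131, 126), (669, 121, 135), (644, 105, 230)]
180 [(658, 146, 144), (664, 140, 122), (662, 130, 129), (660, 121, 135), (635, 105, 231)]
183 [(651, 147, 138), (673, 147, 51), (654, 131, 123), (657, 123, 111), (628, 105, 227)]
186 [(641, 147, 144), (665, 148, 44), (648, 132, 113), (647, 123, 115), (620, 105, 226)]
189 [(600, 133, 275), (597, 124, 286), (598, 116, 284), (597, 108, 286), (597, 101, 287)]
```

View pics/c11.png

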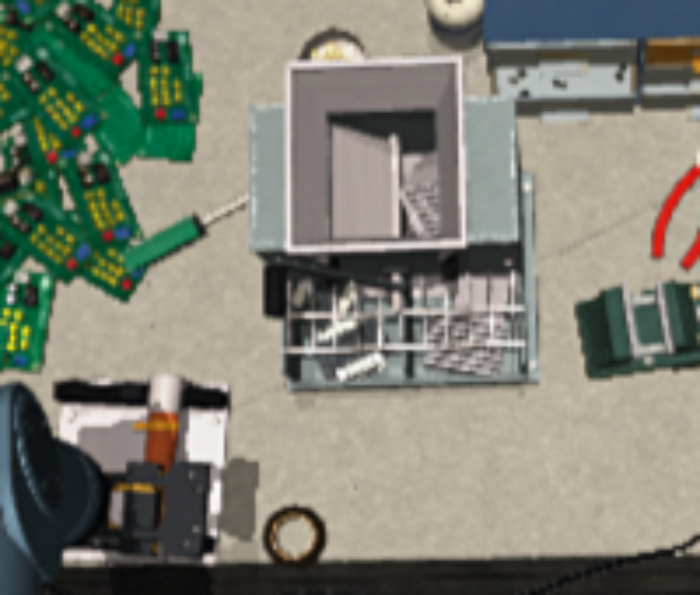

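```bash
python3 -c "
from h import *
K,im,d=snap('top')
vs,us=np.mgrid[160:236,230:280]; ok=d[160:236,230:280]>0
p=world('t',K,d,us[ok],vs[ok])
g={}
for q in p:
    if 525<q[0]<725 and 45<q[1]<150: g.setdefault((int((q[0]-525)//10),int((q[1]-45)//8)),[]).append(q[2])
print('      y:',[49+8*j for j in range(13)])
for i in range(19,-1,-1): print(530+10*i,[('%d/%d'%(min(g[i,j]),max(g[i,j])) if (i,j) in g else '-') for j in range(13)])
for q in ['heatsink_bay','transformer_bay']:
    for r in viewer.regions_of('top',q):
        if r['score']>.3:
            v,u=np.nonzero(r['region']); w=world('t',K,d,u,v); print(q,round(r['score'],2),r['at'],len(w),np.percentile(w,[5,50,95],axis=0).round().tolist())
"
```

```text
y: [49, 57, 65, 73, 81, 89, 97, 105, 113, 121, 129, 137, 145]
720 ['10/69', '-', '-', '-', '-', '-', '-', '-', '111/123', '91/132', '94/132', '82/130', '83/144']
710 ['3/163', '-', '-', '-', '-', '-', '-', '-', '111/114', '110/113', '103/111', '84/85', '76/143']
700 ['8/171', '-', '-', '-', '-', '-', '-', '-', '114/120', '119/130', '114/119', '107/114', '76/142']
690 ['7/235', '226/237', '229/231', '226/231', '223/231', '-', '245/245', '234/241', '129/140', '130/141', '123/130', '121/132', '99/147']
680 ['6/231', '225/233', '227/233', '224/233', '224/231', '269/279', '244/265', '228/234', '133/144', '133/152', '131/145', '123/143', '52/146']
670 ['13/232', '225/232', '225/234', '227/232', '222/290', '265/281', '243/263', '230/241', '129/140', '124/141', '117/141', '121/133', '46/151']
660 ['18/233', '223/232', '223/235', '222/233', '224/287', '267/281', '249/262', '232/243', '117/128', '117/131', '109/127', '80/129', '44/146']
650 ['27/231', '227/234', '226/233', '225/234', '222/290', '265/281', '247/261', '230/242', '120/125', '105/118', '105/123', '93/122', '75/146']
640 ['40/234',
[... 982 characters left out ...]
6', '7/102', '0/7', '0/101']
560 ['2/98', '0/7', '4/42', '15/101', '14/45', '20/98', '13/39', '9/38', '7/102', '12/32', '13/101', '1/38', '3/99']
550 ['2/99', '3/103', '0/97', '10/98', '9/99', '8/97', '18/97', '8/98', '20/95', '5/97', '10/97', '2/95', '1/97']
540 ['7/98', '4/32', '10/37', '11/39', '20/42', '18/43', '9/41', '4/46', '5/42', '0/25', '4/9', '0/10', '2/89']
530 ['-4/37', '-3/40', '0/36', '-4/42', '-5/44', '-4/40', '-6/42', '-4/40', '-3/39', '-1/41', '-3/35', '-4/36', '0/95']
heatsink_bay 0.55 [249.3, 218.8] 350 [[542.0, 68.0, 11.0], [559.0, 98.0, 35.0], [587.0, 127.0, 98.0]]
transformer_bay 0.78 [220.1, 218.9] 254 [[538.0, 173.0, 25.0], [553.0, 197.0, 54.0], [579.0, 220.0, 95.0]]
```

```bash
python3 -m crank '[[[-0.01,0,-0.03,0,0,0],[0,0,-0.03,0,0,0],[0,0,0,0,0,0],[0,0,0,0,0,0],[0,0,0,0,0,0],[0,0,0,0,0,0]]]'
python3 -c "
from h import *
K,im,d=snap('top')
for q in ['heatsink1','transformer1','resistor1']: find('top',K,d,q,0.4)
print(workorder.hand_in())"
```

```text
clock: 46.2
position: [398.9, 362.9, 242.6]
tool_rot: [3.139, -0.097, -0.001]
wrist_force: [-0.1, 0.0, -1.2]
finger_gap: 44.2
gripper_force: 0.0
heatsink1 0.72 [241. 177.] c [677. 130.] LxW 34 32 longaxis deg -3.6 z95 144 n 206
heatsink1 0.71 [261. 203.] c [593.  76.] LxW 38 35 longaxis deg 77.7 z95 102 n 186
heatsink1 0.55 [230. 178.] c [666. 149.] LxW 150 135 longaxis deg 0.8 z95 284 n 5669
transformer1 0.67 [214. 208.] c [592. 212.] LxW 51 34 longaxis deg -58.2 z95 102 n 177
resistor1 0.63 [167. 244.] c [497. 357.] LxW 79 25 longaxis deg -4.6 z95 72 n 227
resistor1 0.59 [245. 177.] c [664. 123.] LxW 51 31 longaxis deg 16.3 z95 147 n 187
the job is handed in; nothing more can be done
None
```

I handed the job in at 46 s: both transformers went down the left (transformer) side of the sorter, all three heat sinks went down the right (heat sink) side, and the one resistor sits level in the right pair of notches, about 2 mm off centre; however, the second transformer and one heat sink stopped on the slopes behind full trays instead of reaching them, and may not count as in their bays.

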